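# Load the stone blanks into the polishing changer

## Robot

A 7-joint arm with a two-finger parallel gripper is mounted at the origin on the work surface. World frame = base frame: x ahead of the robot, y to its left, z up, the work surface at z = 0. Lengths are in m, angles in rad, forces in N, time in s.
With the tool pointing down it reaches from about 0.4 to 0.85 m from the base axis. Payload 4.5 kg.
Tool frame: the origin (TCP) lies at the very end of the fingers, on their centre line; the grasp point (between the pads) lies 19 mm behind it (hold_point_z is the distance from the TCP to the grasp point, in m); z points along the fingers, y is the line along which they close (so a half turn about z gives the same grasp; the last joint's range is limited). The gripper opens to 88 mm and grips with 3 to 60 N. Pads are 18 mm wide; open, the fingers measure 123 mm over their backs; the gripper's body (75 mm by 187 mm) begins 45 mm behind the grasp point.
Start: joints at [-1.074, 0.689, -0.195, 1.565, 0.157, 0.902, -0.215], TCP at [0.279, 0.559, 0.239] pointing down, gripper open.
Joint ranges: [-3.01, 3.01], [-0.46, 2.08], [-1.47, 1.51], [0.13, 2.56], [-1, 4.14], [0.04, 2.09], [-2.66, 2.66]. Speed limits (rad/s): [2.57, 2.57, 3.14, 3.14, 3.14, 3.14, 3.14].

## Interface

Orientations are given as a unit quaternion [x, y, z, w].
In Python, from cell import * gives the robot as it stands.
- The arm moves only by the tool servo_tool, never from a script. Its argument "moves" is a list that holds one entry, the list of rows, each a list of 7 numbers: the gripper's target within -1 to 1 (fully open at 1, half-way at 0, shut at -1), then the shift along the world's x, y, z in cm, then the turn, a rotation vector about the world's x, y, z in units of 5 degrees (1.0 is 5 degrees). In form: [[[grip, x, y, z, ax, ay, az], ...]]. A call has 1 to 12 rows; each row shifts and turns the commanded pose from where the row before left it; what a row does not reach is not made up. A row lasts 1/10 s, in which the tool goes at most 50 mm and 8.59 degrees, less where a joint would pass 70% of its speed; a pose out of reach is approached as far as the arm can. A call with a gripper value outside its range is refused whole. The fingers move at their own pace and stop on an object; "grip_force" is the grip in N (left out, the last holds). Time passes only in rows, so rows that do not move let the fingers close. It gives the time, the measured TCP pose, the force, the opening and the grip force at its end, in the units of the state.
- sense(): the state, without advancing time (a new reading comes with each control period).
- capture(name): name is "scene" or "top" or "wrist"; returns a dict with "image" (384x512x3 uint8, red, green, blue), "K" (3x3 intrinsics, pixels), "dist_coeffs" ([k1, k2, p1, p2, k3] as OpenCV has them; the pictures are not rectified), "R" (3x3) and "t" (3): a world point X has camera coordinates R X + t; the wrist camera has in their place "tool_from_camera" (4x4, takes a point from camera to tool coordinates, whose origin is the TCP and whose axes are the flange's). Camera axes: x right, y down, z forward; pixel columns grow to the right and rows downward; lengths in m; the calibration is good to about 2 mm. A picture is of the moment at which its call begins: read the wrist's pose just before it. There is no depth.
- hand_in(): hands the job in; it is judged then, once.
Trained networks look in a picture, given as the dict that the camera call returned (one of the last four; its "shot" number tells which), for a name from the list of things; names that differ only in an ending like _2 or _b are one class to them, and where a whole thing is asked for, a point or a joint stands for the part that bears it (a point fixed in the world has none). Each returns a list of dicts, best first, with "score" (0 to 1); they miss things now and then, are a little off and sometimes report something else, mostly with a low value. They report only what shows in the picture. A call takes as long as a camera call. They do not tell look-alikes from the thing itself.
- look_for(picture, name): "bbox" ([left, top, width, height] in pixels, round what is visible of it).
- outline_of(picture, name): "mask" (384x512 bool, what is visible of it) and "bbox" ([left, top, width, height] in pixels, round what is visible of it).
- landmark_of(picture, name): "at" ([column, row] in pixels: a listed point, or the origin of a listed thing).
The state is a dict: "clock": time; "joint_pos": joint angles; "joint_vel": joint speeds; "joint_torque": joint torques, N m; "eef_pos": TCP position; "eef_rot": TCP orientation; "contact_force": force on the tool from outside, world axes, zero at the start; "torque": the same for the moment, N m; "finger_gap": opening from 0.0 (shut) to 1.0 (fully open); "grasp_force": force on a finger pad.
Only numpy, scipy, OpenCV 4.12 (cv2) and the standard library are available. Lean on these libraries where they do the work, as an engineer would, in place of code of your own. Each camera call takes 0.05 s, during which the arm holds its last target. There are 200 camera calls.

## Task

Put the cork sanding block that lies on the changer away into the tool tray, and draw the sprung lock handle out and park it in its side notch so that the turntable is free. Then load the stone blanks one at a time, thickest first: lay each one flat in the pocket at the loading station, let go, and turn the knob one click counterclockwise (seen from above) before the next, the last one too. Finally free the lock handle so that the pin springs fully home and locks the turntable, with every blank still flat in its pocket and the jar, knife, loupe and finished seal left alone.

Things in the scene. Friction and masses are not known exactly. Their poses are not given: they have to be found in the camera images.
- changer: Indexing changer fixed to the desk: round grey base, aluminium turntable 252 mm across, top at 52 mm. Origin on the desk under the turntable's axis, z up; its -x points to the loading station (robot's side, brass tab low on the base), +y to the lock, -y to the click roller. Only the knob (top 115 mm) and the lock handle (top 108 mm) stand higher than 62 mm.
- station0 (a point): Loading station, a fixed point: middle of the floor of the pocket nearest the robot, 90 mm from the turntable's axis, 52 mm up. Each of the 6 equal pockets lies between four round-topped brass pins 6 mm thick, 7 mm high, centres 27.5 mm from its middle, on the diagonals; a blank has 1.5 mm play all round. Fingers closing radially or tangentially pass between pins (33 mm gaps).
- station1 (a point): Fixed point where a pocket from the loading station comes to rest after ONE click counterclockwise (seen from above), centre of the pocket floor, 52 mm up.
- station2 (a point): The same after two clicks counterclockwise.
- station3 (a point): The same after three clicks counterclockwise (far side of the axis from the loading station).
- carousel (a joint): Turntable angle, rad, counterclockwise from above positive, near 0 at the start, no end stops. A sprung roller on a six-lobed cam makes it settle by itself at every multiple of 1.047 rad (60 degrees); turned past half way it drops into the next click (about 0.14 N m at the knob). It turns only while the lock pin is out more than about 13 mm.
- knob_grip (a point): Middle of the black hexagonal hand knob on the turntable's axis, 100 mm above the desk: 30 mm across flats, from 85 to 115 mm high. At each click position one pair of flats faces along the changer's x axis, the others at 60 degrees to it. Turning the knob turns the table.
- lock_pin (a joint): Outward travel of the lock pin, m, 0 to 0.034, along the changer's +y, away from the turntable. A spring (3 N at 0, 9 N at 0.034) drives it back to 0, home, where its nose stands between two lugs on the turntable's rim and locks it. Starts at 0.
- lock_shift (a joint): Sideways travel of the lock handle, m, 0 to 0.020, along the changer's +x, light friction, no spring; the L-shaped slot allows it only with lock_pin above 0.022. To park: draw fully out, shift fully to +x, let the spring take it back: it rests in a notch behind a 4 mm lip (lock_pin about 0.017, lock_shift 0.018 to 0.020). To free: draw fully out, shift to 0, let go.
- lock_grip (a point): Grip point on the lock handle: an upright black round handle 16 mm thick, 72 to 108 mm above the desk (this point at 90 mm, on its axis); it moves with both lock joints. The steel slot plate round its foot reaches up to 62 mm.
- sanding_block: Cork sanding block 90 x 45 x 25 mm, 70 g, long axis x, origin at the centre of its underside. Starts lying on the pins over the loading pocket, underside 59 mm above the desk.
- tray: Open plywood tool tray, fixed, 160 (x) x 140 (y) mm outside, walls 5 mm thick and 28 mm high, origin at the centre of its underside, to the robot's left.
- blank1: Round pale stone blank, 46 mm across, 29 mm thick, flat faces (both alike), lying on the desk to the robot's right; origin at the centre of one face (the lower one at the start), z its axis. There are 2 or 3 of the blanks of 29, 24, 19 and 14 mm in a run; this one may be absent.
- blank1_center (a point): Centre of the 29 mm blank.
- blank2: Round pale stone blank, 46 mm across, 24 mm thick, flat faces (both alike), lying on the desk to the robot's right; origin at the centre of one face (the lower one at the start), z its axis. There are 2 or 3 of the blanks of 29, 24, 19 and 14 mm in a run; this one may be absent.
- blank2_center (a point): Centre of the 24 mm blank.
- blank3: Round pale stone blank, 46 mm across, 19 mm thick, flat faces (both alike), lying on the desk to the robot's right; origin at the centre of one face (the lower one at the start), z its axis. There are 2 or 3 of the blanks of 29, 24, 19 and 14 mm in a run; this one may be absent.
- blank3_center (a point): Centre of the 19 mm blank.
- blank4: Round pale stone blank, 46 mm across, 14 mm thick, flat faces (both alike), lying on the desk to the robot's right; origin at the centre of one face (the lower one at the start), z its axis. There are 2 or 3 of the blanks of 29, 24, 19 and 14 mm in a run; this one may be absent.
- blank4_center (a point): Centre of the 14 mm blank.
- paste_jar: Squat blue porcelain jar 68 mm across, 49 mm high, origin under its centre; to be left alone.
- knife: Carving knife with a round wooden handle, 145 mm long, 12 mm thick, lying along its x axis, origin near its middle at desk level; to be left alone.
- loupe: Black waisted loupe 42 mm across, 40 mm high, origin under its centre; to be left alone.
- seal: Finished square stone seal 30 x 30 x 59 mm standing upright, origin under its centre; to be left alone.
Not all that is in view belongs to the job. What is shaped like the blank1 but blue or orange is not meant.

How it is judged:
On the way, in this order (a step that is already met when the one before it is completed fails the run):
1. the sanding block lies in the tray and the lock handle is parked in its notch (x of sanding_block in the frame of tray between -0.075 and 0.075 m and y of sanding_block in the frame of tray between -0.065 and 0.065 m and height (world z) of sanding_block below 0.045 m and value of joint lock_pin above 0.014 m and value of joint lock_shift above 0.012 m), for 0.3 s.
2. the 29 mm blank sits flat in the pocket at the loading station, let go and still (horizontal distance between blank1_center and station0 below 0.008 m and height (world z) of blank1_center between 0.0625 and 0.0705 m and angle between the z axis of blank1 and the z axis of changer, either way round below 0.12 rad and contact force between the fingers and blank1 below 0.3 N and linear speed of blank1 below 0.02 m/s), for 0.3 s.
3. the carousel has been turned one click: the 29 mm blank sits flat in its pocket at the next station (station 1), still (horizontal distance between blank1_center and station1 below 0.008 m and linear speed of blank1 below 0.02 m/s and height (world z) of blank1_center between 0.0625 and 0.0705 m and angle between the z axis of blank1 and the z axis of changer, either way round below 0.12 rad), for 0.3 s.
4. the 24 mm blank sits flat in the pocket at the loading station, let go and still (horizontal distance between blank2_center and station0 below 0.008 m and height (world z) of blank2_center between 0.06 and 0.068 m and angle between the z axis of blank2 and the z axis of changer, either way round below 0.12 rad and contact force between the fingers and blank2 below 0.3 N and linear speed of blank2 below 0.02 m/s), for 0.3 s.
5. the carousel has been turned one click: the 24 mm blank sits flat in its pocket at the next station (station 1), still (horizontal distance between blank2_center and station1 below 0.008 m and linear speed of blank2 below 0.02 m/s and height (world z) of blank2_center between 0.06 and 0.068 m and angle between the z axis of blank2 and the z axis of changer, either way round below 0.12 rad), for 0.3 s.
6. the 19 mm blank sits flat in the pocket at the loading station, let go and still (horizontal distance between blank3_center and station0 below 0.008 m and height (world z) of blank3_center between 0.0575 and 0.0655 m and angle between the z axis of blank3 and the z axis of changer, either way round below 0.12 rad and contact force between the fingers and blank3 below 0.3 N and linear speed of blank3 below 0.02 m/s), for 0.3 s.
7. the carousel has been turned one click: the 19 mm blank sits flat in its pocket at the next station (station 1), still (horizontal distance between blank3_center and station1 below 0.008 m and linear speed of blank3 below 0.02 m/s and height (world z) of blank3_center between 0.0575 and 0.0655 m and angle between the z axis of blank3 and the z axis of changer, either way round below 0.12 rad), for 0.3 s.
8. the 14 mm blank sits flat in the pocket at the loading station, let go and still (horizontal distance between blank4_center and station0 below 0.008 m and height (world z) of blank4_center between 0.055 and 0.063 m and angle between the z axis of blank4 and the z axis of changer, either way round below 0.12 rad and contact force between the fingers and blank4 below 0.3 N and linear speed of blank4 below 0.02 m/s), for 0.3 s.
9. the carousel has been turned one click: the 14 mm blank sits flat in its pocket at the next station (station 1), still (horizontal distance between blank4_center and station1 below 0.008 m and linear speed of blank4 below 0.02 m/s and height (world z) of blank4_center between 0.055 and 0.063 m and angle between the z axis of blank4 and the z axis of changer, either way round below 0.12 rad), for 0.3 s.
10. the lock pin has sprung home between the lugs of the carousel (value of joint lock_pin below 0.005 m), for 0.3 s.
At the end, for the whole second after the job is handed in: Block in the tray (centre inside the walls, underside below 45 mm); every blank flat in a pocket (8 mm sideways, 4 mm in height), the last one loaded at station 1 and the others at stations 2 and 3 without a gap; turntable still; lock pin home (under 5 mm) (x of sanding_block in the frame of tray between -0.075 and 0.075 m and y of sanding_block in the frame of tray between -0.065 and 0.065 m and height (world z) of sanding_block below 0.045 m and value of joint lock_pin below 0.005 m and velocity of joint carousel between -0.05 and 0.05 rad/s and height (world z) of blank1_center between 0.0625 and 0.0705 m and angle between the z axis of each of blank1, blank2, blank3, blank4 and the z axis of changer, either way round below 0.12 rad and (horizontal distance between blank1_center and station1 below 0.008 m or horizontal distance between blank1_center and station2 below 0.008 m or horizontal distance between blank1_center and station3 below 0.008 m) and linear speed of each of blank1, blank2, blank3, blank4 below 0.02 m/s and height (world z) of blank2_center between 0.06 and 0.068 m and (horizontal distance between blank2_center and station1 below 0.008 m or horizontal distance between blank2_center and station2 below 0.008 m or horizontal distance between blank2_center and station3 below 0.008 m) and height (world z) of blank3_center between 0.0575 and 0.0655 m and (horizontal distance between blank3_center and station1 below 0.008 m or horizontal distance between blank3_center and station2 below 0.008 m or horizontal distance between blank3_center and station3 below 0.008 m) and height (world z) of blank4_center between 0.055 and 0.063 m and (horizontal distance between blank4_center and station1 below 0.008 m or horizontal distance between blank4_center and station2 below 0.008 m or horizontal distance between blank4_center and station3 below 0.008 m) and horizontal distance between any of blank1_center, blank2_center, blank3_center, blank4_center and station1 below 0.008 m and horizontal distance between any of blank1_center, blank2_center, blank3_center, blank4_center and station2 below 0.008 m); the robot touches nothing.
It fails at once if the blue ink-paste jar is moved more than 30 mm (distance of paste_jar from where it was at the start of the episode above 0.03 m).
It fails at once if the carving knife is moved more than 30 mm (distance of knife from where it was at the start of the episode above 0.03 m).
It fails at once if the loupe is moved more than 30 mm (distance of loupe from where it was at the start of the episode above 0.03 m).
It fails at once if the finished seal is moved more than 30 mm (distance of seal from where it was at the start of the episode above 0.03 m).
Of blank1, blank2, blank3, blank4 only 2 to 3 are there at a start; the rules pass over those that are not, and their reading is None.
At some moment in a run one of blank1, blank2, blank3, blank4, sanding_block may be knocked a few centimetres aside while the robot is not near it.
Once in a run the grip may slacken for a moment while it holds something.
It also fails if it takes over 210 s, if anything falls off the work surface, if the arm or the gripper's body presses on something with over 40 N, if the wrist force passes 120 N, or if a joint passes its speed limit or range.

## Working session

There is one attempt and no reset: what is moved stays moved. The work goes in short steps, Python scripts to look and compute and a tool call to move; the robot and the scene stay as the last step left them, time stands still between calls to the robot, and variables do not carry over. Pictures are saved under pics/ and viewed, at most 14 in all, crops included, and the job is handed in when it is done.

Besides the shell and the picture viewer there is one more tool, called after "Request:" as a command line: name --argument value ..., lists and objects as JSON in quotes. servo_tool: Moves the arm, as the interface text tells. Its arguments: {"type":"object","properties":{"moves":{"type":"array","items":{"type":"array","items":{"type":"array","items":{"type":"number"}}}},"grip_force":{"type":"number"}},"required":["moves"]}

```bash
mkdir -p pics; ls; cat > h.py <<'E'
from cell import *
import numpy as np, cv2
from scipy.spatial.transform import Rotation as Rot
def cam(p):
    if 'R' in p: return np.array(p['R']),np.array(p['t'])
    s=p['s']; T=np.eye(4); T[:3,:3]=Rot.from_quat(s['eef_rot']).as_matrix(); T[:3,3]=s['eef_pos']
    W=T@np.array(p['tool_from_camera']); R=W[:3,:3].T; return R,-R@W[:3,3]
def shot(n,save=None):
    s=sense(); p=capture(n); p['s']=s
    if save: cv2.imwrite('pics/'+save+'.png',cv2.cvtColor(p['image'],cv2.COLOR_RGB2BGR))
    return p
def ray(p,uv):
    R,t=cam(p); u=cv2.undistortPoints(np.array([[uv]],float),np.array(p['K']),np.array(p['dist_coeffs']))[0,0]
    return -R.T@t, R.T@np.array([u[0],u[1],1])
def onz(p,uv,z):
    o,d=ray(p,uv); return o+d*(z-o[2])/d[2]
def proj(p,X):
    R,t=cam(p); return cv2.projectPoints(np.array(X,float).reshape(-1,3),cv2.Rodrigues(R)[0],t,np.array(p['K']),np.array(p['dist_coeffs']))[0][:,0]
def tri(a):
    A=np.zeros((3,3));b=np.zeros(3)
    for p,uv in a:
        o,d=ray(p,uv); d=d/np.linalg.norm(d); M=np.eye(3)-np.outer(d,d); A+=M;b+=M@o
    return np.linalg.solve(A,b)
E
python3 - <<'E'
from h import *
P={n:shot(n,n+'0') for n in('scene','top')}
print(sense())
Z=dict(changer=0,knob_grip=.1,lock_grip=.09,sanding_block=.059,tray=0,blank1=0,blank2=0,blank3=0,blank4=0,paste_jar=0,knife=0,loupe=0,seal=0)
for k,z in Z.items():
    for n,p in P.items():
        for r in landmark_of(p,k)[:3]:
            print(k,n,round(r['score'],2),np.round(r['at']),np.round(onz(p,r['at'],z),3))
E
```

```text
pics
{'clock': 0.1, 'joint_pos': array([-1.07421109,  0.68988336, -0.19453197,  1.56618565,  0.15727787,
        0.90249486, -0.21510951]), 'joint_vel': array([-2.81563591e-04, -1.13255791e-03, -9.86242138e-04, -2.99056159e-03,
        1.96924021e-03,  1.52530257e-05,  1.07444465e-03]), 'joint_torque': array([-3.48298483e-03, -5.28497386e+01, -1.27144977e+00, -1.53839368e+01,
       -5.25202369e-02,  1.96349443e-03,  2.96630799e-05]), 'eef_pos': array([0.27881267, 0.55876265, 0.23801547]), 'eef_rot': array([ 2.29306139e-01,  9.73354030e-01, -7.79395315e-04, -1.37509984e-04]), 'contact_force': array([-0.67190319,  0.18505584,  0.12054985]), 'torque': array([0.0095494 , 0.02178401, 0.01455298]), 'grasp_force': 0.0, 'finger_gap': 0.9990976575043375}
changer scene 0.87 [268. 231.] [ 0.59 -0.04  0.  ]
changer top 0.93 [262. 186.] [ 0.581 -0.031  0.   ]
knob_grip scene 0.85 [266. 202.] [ 0.58 -0.04  0.1 ]
knob_grip scene 0.22 [301. 175.] [0.587 0.144 0.1  ]
knob_grip top 0.62 [375. 196.] [ 0.541 -0.363  0.1  ]
knob_grip top 0.58 [262. 180.] [ 0.59 -0.03  0.1 ]
lock_grip scene 0.6 [301. 177
[... 1599 characters left out ...]
 [376. 195.] [ 0.552 -0.396  0.   ]
paste_jar scene 0.74 [362. 180.] [0.703 0.374 0.   ]
paste_jar scene 0.19 [267. 300.] [ 0.738 -0.264  0.   ]
paste_jar top 0.55 [137. 146.] [0.714 0.379 0.   ]
paste_jar top 0.41 [288. 173.] [ 0.625 -0.113  0.   ]
paste_jar top 0.38 [264. 212.] [ 0.497 -0.037  0.   ]
knife top 0.19 [263. 214.] [ 0.491 -0.034  0.   ]
loupe scene 0.56 [194. 222.] [ 0.377 -0.133 -0.   ]
loupe top 0.69 [293. 248.] [ 0.384 -0.128  0.   ]
loupe top 0.52 [340. 228.] [ 0.448 -0.279  0.   ]
loupe top 0.51 [375. 195.] [ 0.552 -0.393  0.   ]
seal scene 0.52 [245. 204.] [0.452 0.029 0.   ]
seal top 0.6 [335. 139.] [ 0.734 -0.268  0.   ]
seal top 0.23 [338. 187.] [ 0.578 -0.275  0.   ]
```

```bash
python3 - <<'E'
import cv2,numpy as np
a=cv2.imread('pics/scene0.png')[130:360,130:420];b=cv2.imread('pics/top0.png')[110:270,100:400]
cv2.imwrite('pics/a.png',cv2.resize(a,None,fx=2.6,fy=2.6,interpolation=2));cv2.imwrite('pics/b.png',cv2.resize(b,None,fx=2.66,fy=2.66,interpolation=2))
E
```

```text
(no output)
```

View pics/a.png

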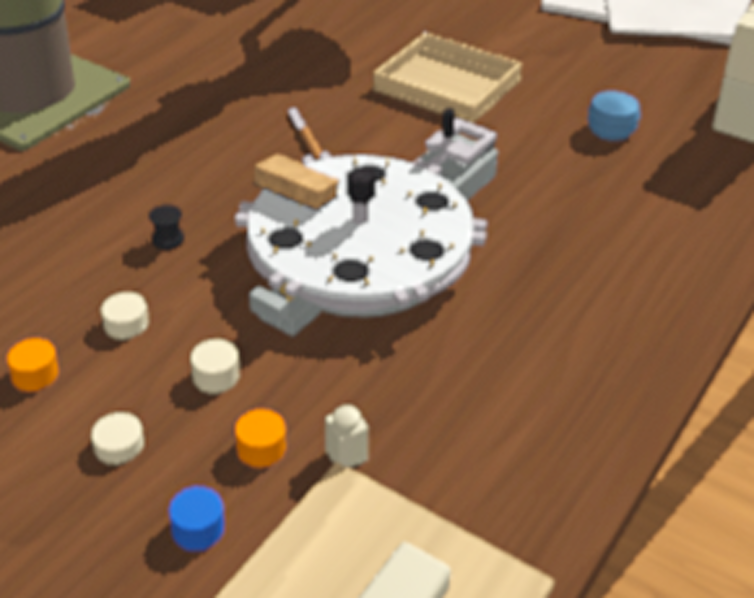

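View pics/b.png

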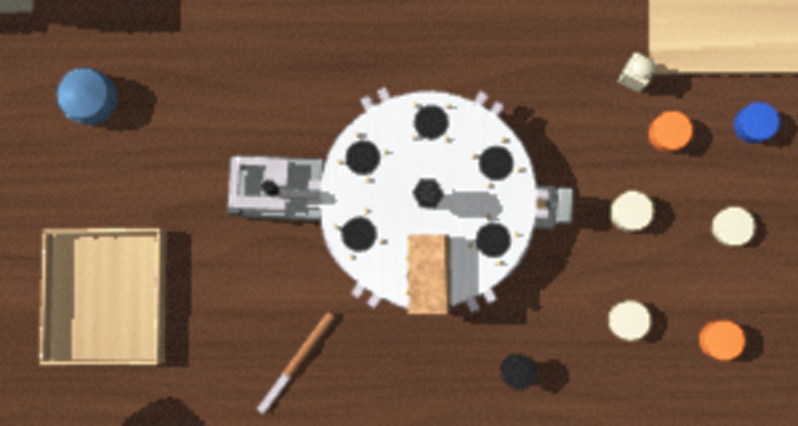

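Top crop, converted to original pixels: pale blanks at (338,189), (376,195) and (337,230). The orange decoys at (352,159) and (371,238) and the blue one at (385,156) are not wanted. The block lies over the loading pocket at (261,213), the tray is at (139,222), and the lock handle is at (201,181). Next I fit the changer pose and the blank heights.

```bash
cat > fit.py <<'E'
from h import *
from scipy.optimize import least_squares
def darks(p,guess):
    # dark blobs near predicted pockets
    g=cv2.cvtColor(p['image'],cv2.COLOR_RGB2GRAY); out=[]
    m=(g<70).astype(np.uint8); n,l,st,c=cv2.connectedComponentsWithStats(m)
    c0,yaw=guess
    for k in range(6):
        a=yaw+np.pi+k*np.pi/3; X=[c0[0]+.09*np.cos(a),c0[1]+.09*np.sin(a),.052]
        uv=proj(p,X)[0]; d=np.linalg.norm(c-uv,axis=1); i=d.argmin()
        if d[i]<6: out.append((k,c[i],st[i,4]))
    return out
E
python3 - <<'E'
from fit import *
P=[shot('scene'),shot('top')]
g=((.59,-.033),0.0)
obs=[(p,darks(p,g)) for p in P]
for p,o in obs: print([(k,np.round(c),a) for k,c,a in o])
def res(v,sel):
    r=[]
    for i,(p,o) in enumerate(obs):
        if i not in sel: continue
        for k,c,a in o:
            an=v[2]+np.pi+k*np.pi/3
            r+=list(proj(p,[v[0]+.09*np.cos(an),v[1]+.09*np.sin(an),.052])[0]-c)
    return r
for sel in([0],[1],[0,1]):
    s=least_squares(lambda v:res(v,sel),[*g[0],0],loss='soft_l1'); print(sel,np.round(s.x,4),np.round(s.fun,1).tolist())
for n in('knob_grip','lock_grip','sanding_block'):
    L=[landmark_of(p,n)[0]['at'] if not(n=='knob_grip' and i) else landmark_of(p,n)[-1]['at'] for i,p in enumerate(P)]
    print(n,np.round(tri(list(zip(P,L))),3))
# blank heights: pale mask extents
for xy in((.56,-.275),(.548,-.393),(.437,-.262)):
    for p in P:
        hsv=cv2.cvtColor(p['image'],cv2.COLOR_RGB2HSV); m=((hsv[...,1]<75)&(hsv[...,2]>105)).astype(np.uint8)
        n,l,st,c=cv2.connectedComponentsWithStats(m); uv=proj(p,[*xy,.012])[0]; i=1+np.linalg.norm(c[1:]-uv,axis=1).argmin()
        best=min((( lambda M: ((M&(l==i)).sum()/ (M|(l==i)).sum()*-1))((lambda Q: cv2.fillConvexPoly(np.zeros(l.shape,np.uint8),cv2.convexHull(np.round(proj(p,Q)*16).astype(np.int32)),1,8,4).astype(bool))([[xy[0]+dx+.023*np.cos(t),xy[1]+dy+.023*np.sin(t),z] for t in np.arange(0,6.28,.25) for z in (0,h)])),h,dx,dy) for h in(.014,.019,.024,.029) for dx in np.arange(-.012,.013,.002) for dy in np.arange(-.012,.013,.002))
        print(xy,st[i,:5],np.round(best,3))
for n in('tray',):
    for p in P:
        r=outline_of(p,n)[0]; print(n,r['bbox'],r['score'])
E
```

```text
[(1, array([240., 221.]), np.int32(59)), (2, array([264., 234.]), np.int32(66)), (3, array([294., 226.]), np.int32(59)), (4, array([296., 207.]), np.int32(44)), (5, array([270., 196.]), np.int32(172901))]
[(1, array([285., 200.]), np.int32(108)), (2, array([286., 171.]), np.int32(104)), (3, array([262., 156.]), np.int32(100)), (4, array([236., 169.]), np.int32(104)), (5, array([235., 198.]), np.int32(107))]
[0] [ 0.5811 -0.029  -0.0346] [-0.3, 0.3, 0.1, -0.2, 0.1, -0.1, -0.4, -0.3, 0.6, 0.3]
[1] [ 0.5814 -0.0252 -0.0465] [0.1, 0.0, -0.0, 0.0, -0.1, 0.0, 0.0, -0.1, -0.0, -0.1]
[0, 1] [ 0.581  -0.0266 -0.0428] [0.1, -0.3, 0.3, -0.7, 0.4, -0.5, 0.1, -0.5, 1.3, -0.0, 0.6, 0.1, 0.4, 0.1, 0.2, 0.2, 0.4, 0.2, 0.5, 0.2]
knob_grip [ 0.585 -0.029  0.104]Traceback (most recent call last):
  File "<stdin>", line 17, in <module>
IndexError: list index out of range
```

```bash
cat > bl.py <<'E'
from h import *
def pale(p):
    hsv=cv2.cvtColor(p['image'],cv2.COLOR_RGB2HSV); return ((hsv[...,1]<75)&(hsv[...,2]>105)).astype(np.uint8)
def sil(p,x,y,z0,h):
    t=np.arange(0,6.28,.2); Q=np.array([[x+.023*np.cos(a),y+.023*np.sin(a),z] for a in t for z in(z0,z0+h)])
    return cv2.fillConvexPoly(np.zeros(p['image'].shape[:2],np.uint8),cv2.convexHull(np.round(proj(p,Q)*16).astype(np.int32)),1,8,4).astype(bool)
def fitb(p,xy,z0=0,hs=(.014,.019,.024,.029),r=.014):
    n,l,st,c=cv2.connectedComponentsWithStats(pale(p)); uv=proj(p,[*xy,.012])[0]
    ok=[i for i in range(1,n) if st[i,4]>40]; i=min(ok,key=lambda i:np.linalg.norm(c[i]-uv)); B=l==i; out=[]
    for h in hs:
        b=np.array([0,*xy])
        for s in(r/3,r/9,.0008):
            b=np.array(max((((lambda M:(M&B).sum()/(M|B).sum())(sil(p,b[1]+i*s,b[2]+j*s,z0,h))),b[1]+i*s,b[2]+j*s) for i in range(-3,4) for j in range(-3,4)))
        out.append((h,*np.round(b,4)))
    return out
E
python3 - <<'E'
from bl import *
P=[shot('scene'),shot('top')]
for n in('lock_grip','sanding_block'):
    for p in P:
        r=outline_of(p,n); print(n,[(round(q['score'],2),q['bbox'],q['mask'].nonzero()[1].mean(),q['mask'].nonzero()[0].mean()) for q in r[:2]])
for xy in((.56,-.275),(.548,-.393),(.437,-.262)):
    for p in P: print(xy,fitb(p,xy))
t=P[1]; print('block',onz(t,(260.7,213),.084), [np.round(onz(t,(100+u/2.66,110+v/2.66),.084),3) for u,v in((408,235),(447,235),(447,313),(408,313))])
print('tray',[np.round(onz(t,(100+u/2.66,110+v/2.66),.028),3) for u,v in((41,230),(164,230),(164,364),(41,364))])
print('knife',[np.round(onz(t,(100+u/2.66,110+v/2.66),.006),3) for u,v in((335,315),(262,410))])
print('lock',onz(t,(100+270/2.66,110+188/2.66),.108))
E
```

```text
lock_grip [(0.51, [355.1, 163.3, 21.0, 19.2], np.float64(365.4944237918216), np.float64(174.13382899628252))]
lock_grip []
sanding_block [(0.97, [224.9, 190.0, 35.7, 24.6], np.float64(243.07462686567163), np.float64(199.40049751243782))]
sanding_block [(0.73, [252.4, 198.6, 19.5, 30.1], np.float64(260.71958762886595), np.float64(212.6783505154639)), (0.41, [189.6, 143.4, 127.2, 82.2], np.float64(254.46984452417564), np.float64(182.1076371091748))]
(0.56, -0.275) [(0.014, np.float64(0.8142), np.float64(0.564), np.float64(-0.265)), (0.019, np.float64(0.9043), np.float64(0.5647), np.float64(-0.2665)), (0.024, np.float64(0.9514), np.float64(0.5662), np.float64(-0.268)), (0.029, np.float64(0.9333), np.float64(0.5685), np.float64(-0.2711))]
(0.56, -0.275) [(0.014, np.float64(0.975), np.float64(0.5709), np.float64(-0.2719)), (0.019, np.float64(0.9612), np.float64(0.5701), np.float64(-0.2703)), (0.024, np.float64(0.9431), np.float64(0.5693), np.float64(-0.2695)), (0.029, np.float64(0.9171), np.float64(0.5693), np.float64(-0.2696))]
(0.548, -0.393) [(0.014, np.float64(0.9569), np.float64(0.54
[... 834 characters left out ...]
7, -0.262) [(0.014, np.float64(0.9849), np.float64(0.4401), np.float64(-0.2651)), (0.019, np.float64(0.9655), np.float64(0.4401), np.float64(-0.2651)), (0.024, np.float64(0.9245), np.float64(0.4401), np.float64(-0.2636)), (0.029, np.float64(0.9116), np.float64(0.4401), np.float64(-0.262))]
block [ 0.49112626 -0.02602726  0.084     ] [array([ 0.535, -0.004,  0.084]), array([ 0.535, -0.048,  0.084]), array([ 0.447, -0.048,  0.084]), array([ 0.447, -0.004,  0.084])]
tray [array([0.546, 0.433, 0.028]), array([0.546, 0.286, 0.028]), array([0.388, 0.283, 0.028]), array([0.388, 0.428, 0.028])]
knife [array([0.445, 0.085, 0.006]), array([0.333, 0.171, 0.006])]
lock [0.58593576 0.14884081 0.108     ]
```

Request:
servo_tool --moves '[[[1, 1.75, -4.6, 0, 0, 0, 0.44], [1, 1.75, -4.6, 0, 0, 0, 0.44], [1, 1.75, -4.6, 0, 0, 0, 0.44], [1, 1.75, -4.6, 0, 0, 0, 0.44], [1, 1.75, -4.6, 0, 0, 0, 0.44], [1, 1.75, -4.6, 0, 0, 0, 0.44], [1, 1.75, -4.6, 0, 0, 0, 0.44], [1, 1.75, -4.6, 0, 0, 0, 0.44], [1, 1.75, -4.6, 0, 0, 0, 0.44], [1, 1.75, -4.6, 0, 0, 0, 0.44], [1, 1.75, -4.6, 0, 0, 0, 0.44], [1, 1.75, -4.6, 0, 0, 0, 0.44]]]' --grip_force 20

```text
clock: 3.15
eef_pos: [0.4897, 0.0053, 0.239]
eef_rot: [0.0, 1.0, 0.0, 0.0]
contact_force: [-0.2, 0.4, -0.6]
finger_gap: 1.0
grasp_force: 0.0
```

Request:
servo_tool --moves '[[[1, 0, 0, 0, 0, 0, 0], [1, 0, 0, 0, 0, 0, 0]]]'

```text
clock: 3.35
eef_pos: [0.4893, 0.0059, 0.2387]
eef_rot: [0.003, 1.0, 0.0, 0.0]
contact_force: [-0.4, 0.5, 0.7]
finger_gap: 1.004
grasp_force: 0.0
```

```bash
cat > w.py <<'E'
from bl import *
def state():
    s=sense(); R=Rot.from_quat(s['eef_rot']).as_matrix()
    print('t',round(s['clock'],1),'pos',np.round(s['eef_pos'],4),'yang',round(np.degrees(np.arctan2(R[1,1],R[0,1])),1),'z',np.round(R[:,2],3),'gap',round(s['finger_gap'],3),'gf',round(s['grasp_force'],1),'F',np.round(s['contact_force'],1))
    return s
E
python3 - <<'E'
from w import *
state(); p=shot('wrist','w1'); print(p['tool_from_camera'])
for n,z in(('sanding_block',.059),('knob_grip',.1),('lock_grip',.09),('changer',0)):
    for r in landmark_of(p,n)[:2]: print(n,round(r['score'],2),r['at'],np.round(onz(p,r['at'],z),3))
r=outline_of(p,'sanding_block')[0]; print(r['score'],r['bbox'])
c=max(cv2.findContours(r['mask'].astype(np.uint8),0,1)[0],key=cv2.contourArea)[:,0]
W=np.array([onz(p,x,.084)[:2] for x in c.astype(float)],np.float32); print(cv2.minAreaRect(W))
E
```

```text
t 3.4 pos [0.4893 0.0059 0.2387] yang 89.6 z [ 0.  0. -1.] gap 1.004 gf 0.0 F [-0.4  0.5  0.7]
[[-8.55574884e-05 -9.59504740e-01 -2.81692467e-01  7.34082754e-02]
 [ 9.99999815e-01 -2.51776414e-04  5.53877749e-04 -1.43511581e-03]
 [-6.02371845e-04 -2.81692368e-01  9.59504584e-01 -1.46324936e-01]
 [ 0.00000000e+00  0.00000000e+00  0.00000000e+00  1.00000000e+00]]
sanding_block 0.8 [213.7, 177.6] [ 0.491 -0.029  0.059]
sanding_block 0.44 [361.8, 71.1] [0.394 0.108 0.059]
knob_grip 0.63 [215.6, 281.6] [ 0.582 -0.027  0.1  ]
changer 0.72 [225.3, 239.2] [ 0.582 -0.024  0.   ]
0.84 [186.5, 131.5, 53.2, 99.4]
((0.48957857489585876, -0.027526985853910446), (0.09136918187141418, 0.04607068747282028), 2.2910990715026855)
```

View pics/w1.png

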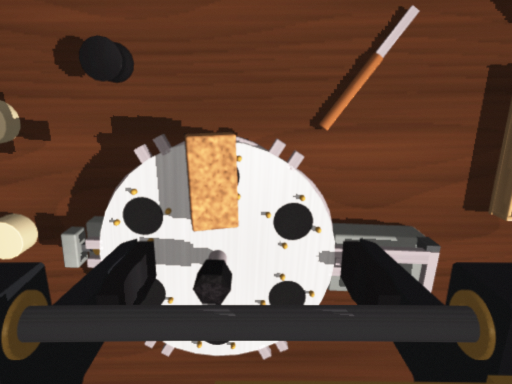

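The wrist view shows the block at about (213,180), with clear table either side of it for the fingers. The knife at (370,68) is well away. Grasping now.

Request:
servo_tool --moves '[[[1, 0, -1.1, -4, 0, 0, 0.25], [1, 0, -1.1, -4, 0, 0, 0.25], [1, 0.1, -1.1, -4, 0, 0, 0], [1, 0, 0, -3, 0, 0, 0], [1, 0, 0, -2.2, 0, 0, 0], [-1, 0, 0, 0, 0, 0, 0], [-1, 0, 0, 0, 0, 0, 0], [-1, 0, 0, 0, 0, 0, 0], [-1, 0, 0, 0, 0, 0, 0], [-1, 0, 0, 0, 0, 0, 0], [-1, 0, 0, 0, 0, 0, 0], [-1, 0, 0, 0, 0, 0, 0]]]' --grip_force 20

```text
clock: 4.85
eef_pos: [0.4899, -0.0271, 0.0674]
eef_rot: [-0.02, 1.0, -0.001, 0.0]
contact_force: [-1.0, -3.7, 6.6]
finger_gap: 0.532
grasp_force: 19.7
```

Request:
servo_tool --moves '[[[-1, 0, 0, 3, 0, 0, 0], [-1, 0, 0, 4, 0, 0, 0], [-1, -0.2, 4, 0, 0, 0, 0], [-1, -0.3, 4.3, 0, 0, 0, 0], [-1, -0.3, 4.3, 0, 0, 0, 0], [-1, -0.3, 4.3, 0, 0, 0, 0], [-1, -0.3, 4.3, 0, 0, 0, 0], [-1, -0.3, 4.3, 0, 0, 0, 0], [-1, -0.3, 4.3, 0, 0, 0, 0], [-1, -0.3, 4.3, 0, 0, 0, 0], [-1, -0.2, 4, 0, 0, 0, 0], [-1, 0, 0, 0, 0, 0, 0]]]'

```text
clock: 6.05
eef_pos: [0.4625, 0.3645, 0.1372]
eef_rot: [-0.025, 1.0, 0.005, 0.0]
contact_force: [0.4, -0.7, -1.4]
finger_gap: 0.531
grasp_force: 19.3
```

```bash
python3 - <<'E'
from w import *
state(); p=shot('wrist','w2')
r=outline_of(p,'tray')
for q in r[:2]:
    print(q['score'],q['bbox'])
    c=max(cv2.findContours(q['mask'].astype(np.uint8),0,1)[0],key=cv2.contourArea)[:,0]
    print(cv2.minAreaRect(np.array([onz(p,x,.028)[:2] for x in c.astype(float)],np.float32)))
E
```

```text
t 6.0 pos [0.4625 0.3645 0.1372] yang 92.9 z [-0.     0.009 -1.   ] gap 0.531 gf 19.3 F [ 0.4 -0.7 -1.4]
0.8 [144.9, 90.0, 196.9, 201.1]
((0.45306113362312317, 0.357751727104187), (0.13035182654857635, 0.14052484929561615), 0.8862090110778809)
```

View pics/w2.png

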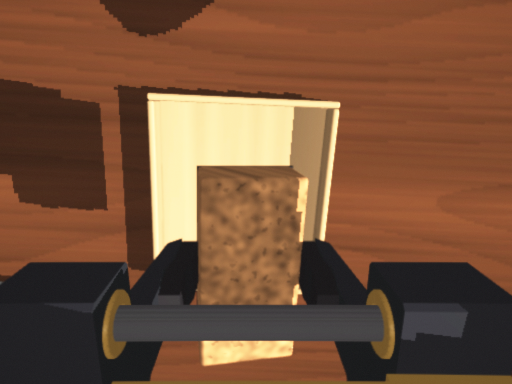

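The block hangs level over the tray (tray at about (245,180)). Lowering it, releasing, then moving to view the lock handle.

Request:
servo_tool --moves '[[[-1, 0.3, -0.4, -3, 0, 0, 0], [-1, 0.2, -0.3, -4, 0, 0, 0], [-1, 0, 0, -3, 0, 0, 0], [-1, 0, 0, -1.8, 0, 0, 0], [-1, 0, 0, 0, 0, 0, 0], [0.4, 0, 0, 0, 0, 0, 0], [0.4, 0, 0, 0, 0, 0, 0], [0.4, 0, 0, 0, 0, 0, 0], [0.4, 0, 0, 3, 0, 0, 0], [0.4, 0, 0, 4.5, 0, 0, 0], [0.4, 0, 0, 4.5, 0, 0, 0], [0.4, 0, 0, 4.5, 0, 0, 0]]]'

```text
clock: 7.35
eef_pos: [0.4699, 0.3482, 0.1863]
eef_rot: [-0.021, 1.0, 0.0, 0.0]
contact_force: [1.3, 0.5, -0.6]
finger_gap: 0.699
grasp_force: 0.0
```

Request:
servo_tool --moves '[[[1, 0.6, -4.2, 1, 0, 0, -0.2], [1, 0.6, -4.2, 1, 0, 0, -0.2], [1, 0.6, -4.2, 0, 0, 0, -0.2], [1, 0.6, -4.2, 0, 0, 0, -0.2], [1, 0.6, -4.2, 0, 0, 0, -0.3], [1, 0, 0, 0, 0, 0, 0], [1, 0, 0, 0, 0, 0, 0]]]'

```text
clock: 8.05
eef_pos: [0.5004, 0.1374, 0.2045]
eef_rot: [0.028, 1.0, 0.0, 0.001]
contact_force: [0.2, 0.6, -0.3]
finger_gap: 1.001
grasp_force: 0.0
```

```bash
python3 - <<'E'
from w import *
state(); p=shot('wrist','w3')
for n,z in(('lock_grip',.09),('knob_grip',.1),('sanding_block',.01)):
    for r in landmark_of(p,n)[:2]: print(n,round(r['score'],2),r['at'],np.round(onz(p,r['at'],z),3))
print('pred lock',proj(p,[.589,.149,.108]))
E
```

```text
t 8.1 pos [0.5004 0.1374 0.2045] yang 86.7 z [ 0.001  0.    -1.   ] gap 1.001 gf 0.0 F [ 0.2  0.6 -0.3]
lock_grip 0.6 [266.1, 288.8] [0.587 0.147 0.09 ]
knob_grip 0.69 [61.8, 298.8] [ 0.58  -0.024  0.1  ]
sanding_block 0.59 [458.5, 132.0] [0.472 0.345 0.01 ]
pred lock [[269.93002772 302.98564335]]
```

View pics/w3.png

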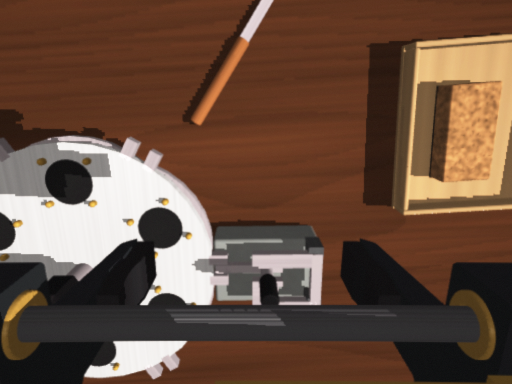

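The block lies in the tray at (467,130). The handle is at (267,285), i.e. (0.587,0.147). Grip it and draw it out.

Request:
servo_tool --moves '[[[0, 4.3, 0.5, 0, 0, 0, 0], [0, 4.4, 0.45, -2, 0, 0, 0], [0, 0, 0, -4, 0, 0, 0], [0, 0, 0, -4, 0, 0, 0], [0, 0, 0, -2.8, 0, 0, 0], [-1, 0, 0, 0, 0, 0, 0], [-1, 0, 0, 0, 0, 0, 0], [-1, 0, 0, 0, 0, 0, 0], [-1, 0, 0, 0, 0, 0, 0], [-1, 0, 0, 0, 0, 0, 0], [-1, 0, 0, 0, 0, 0, 0], [-1, 0, 0, 0, 0, 0, 0]]]' --grip_force 30

```text
clock: 9.45
eef_pos: [0.5885, 0.1499, 0.0776]
eef_rot: [0.027, 1.0, 0.002, 0.002]
contact_force: [-0.8, 3.4, 7.2]
finger_gap: 0.172
grasp_force: 30.0
```

Request:
servo_tool --moves '[[[-1, 0.04, 0.8, 0, 0, 0, 0], [-1, 0.04, 0.8, 0, 0, 0, 0], [-1, 0.04, 0.8, 0, 0, 0, 0], [-1, 0.03, 0.8, 0, 0, 0, 0], [-1, 0, 0, 0, 0, 0, 0], [-1, 0, 0, 0, 0, 0, 0]]]'

```text
clock: 10.05
eef_pos: [0.5899, 0.1748, 0.0775]
eef_rot: [0.029, 1.0, -0.003, 0.001]
contact_force: [-1.2, -7.7, 11.2]
finger_gap: 0.173
grasp_force: 30.0
```

Request:
servo_tool --moves '[[[-1, 0.03, 0.7, 0, 0, 0, 0], [-1, 0.03, 0.7, 0, 0, 0, 0], [-1, 0, 0, 0, 0, 0, 0], [-1, 0, 0, 0, 0, 0, 0]]]'

```text
clock: 10.45
eef_pos: [0.5906, 0.1851, 0.0775]
eef_rot: [0.03, 1.0, -0.006, 0.001]
contact_force: [-1.1, -12.1, 14.3]
finger_gap: 0.166
grasp_force: 30.0
```

Request:
servo_tool --moves '[[[-1, 0.8, -0.04, 0, 0, 0, 0], [-1, 0.8, -0.04, 0, 0, 0, 0], [-1, 0.8, -0.02, 0, 0, 0, 0], [-1, 0, 0, 0, 0, 0, 0], [-1, 0, 0, 0, 0, 0, 0]]]'

```text
clock: 10.95
eef_pos: [0.6107, 0.1842, 0.0773]
eef_rot: [0.029, 1.0, -0.007, -0.003]
contact_force: [-9.3, -12.1, 19.2]
finger_gap: 0.172
grasp_force: 30.0
```

Request:
servo_tool --moves '[[[-1, -0.05, -0.8, 0, 0, 0, 0], [-1, -0.05, -0.8, 0, 0, 0, 0], [-1, 0, -0.8, 0, 0, 0, 0], [-1, 0, 0, 0, 0, 0, 0], [-0.4, 0, 0, 0, 0, 0, 0], [-0.3, 0, 0, 0, 0, 0, 0], [0, 0, 0, 0, 0, 0, 0], [0, 0, 0, 3, 0, 0, 0], [0, 0, 0, 4, 0, 0, 0], [0, 0, 0, 4, 0, 0, 0], [0, -5, 0, 0, 0, 0, 0], [0, -5, 0, 0, 0, 0, 0]]]'

```text
clock: 12.15
eef_pos: [0.5132, 0.1694, 0.187]
eef_rot: [0.028, 1.0, 0.001, 0.002]
contact_force: [-0.3, 0.4, -0.4]
finger_gap: 0.5
grasp_force: 0.0
```

```bash
python3 - <<'E'
from w import *
state(); p=shot('wrist','w4')
for n,z in(('lock_grip',.09),('knob_grip',.1),('sanding_block',.01)):
    for r in landmark_of(p,n)[:2]: print(n,round(r['score'],2),r['at'],np.round(onz(p,r['at'],z),3))
E
```

```text
t 12.2 pos [0.5132 0.1694 0.187 ] yang 86.8 z [ 0.005  0.003 -1.   ] gap 0.5 gf 0.0 F [-0.3  0.4 -0.4]
sanding_block 0.77 [434.0, 121.0] [0.471 0.343 0.01 ]
```

View pics/w4.png

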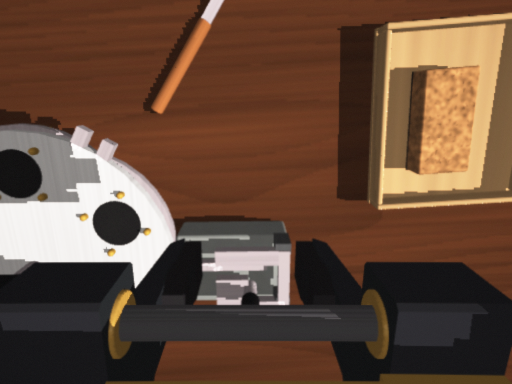

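The handle top shows at (250,299), apparently parked. I'll confirm that numerically while moving to view the blanks.

Request:
servo_tool --moves '[[[1, -0.5, -4.6, 1, 0, 0, 0], [1, -0.5, -4.6, 1, 0, 0, 0], [1, -0.5, -4.6, 1, 0, 0, 0], [1, -0.5, -4.6, 1, 0, 0, 0], [1, -0.5, -4.6, 1, 0, 0, 0], [1, -0.5, -4.6, 1, 0, 0, 0], [1, -0.5, -4.6, 0, 0, 0, 0], [1, -0.5, -4.6, 0, 0, 0, 0], [1, -0.5, -4.6, 0, 0, 0, 0], [1, -0.5, -4.6, 0, 0, 0, 0], [1, 0, 0, 0, 0, 0, 0], [1, 0, 0, 0, 0, 0, 0]]]'

```text
clock: 13.55
eef_pos: [0.463, -0.2936, 0.2456]
eef_rot: [0.029, 1.0, -0.0, 0.001]
contact_force: [0.4, 0.9, 0.6]
finger_gap: 1.003
grasp_force: 0.0
```

```bash
python3 - <<'E'
from w import *
from fit import *
state(); p=shot('wrist','w5')
for xy in((.568,-.27),(.55,-.392),(.438,-.265)):
    print(xy,[tuple(map(float,f)) for f in fitb(p,xy)])
P=[shot('top','top2'),shot('scene','scene2')]
for q in P:
    for r in landmark_of(q,'lock_grip')[:2]: print(round(r['score'],2),np.round(onz(q,r['at'],.09),3))
obs=[(q,darks(q,((.581,-.026),-.043))) for q in P]
s=least_squares(lambda v:np.concatenate([proj(q,[v[0]+.09*np.cos(v[2]+np.pi*(1+k/3)),v[1]+.09*np.sin(v[2]+np.pi*(1+k/3)),.052])[0]-c for q,o in obs[:1] for k,c,a in o]),[.581,-.026,0],loss='soft_l1')
print(s.x,s.cost)
a=P[0]['image'][150:220,170:310,::-1]; b=cv2.resize(p['image'][...,::-1],(512,384))
cv2.imwrite('pics/c.png',np.vstack([cv2.resize(a,(420,210)),cv2.resize(b,(420,315))]))
E
```

```text
t 13.6 pos [ 0.463  -0.2936  0.2456] yang 86.6 z [ 0.002 -0.    -1.   ] gap 1.003 gf 0.0 F [0.4 0.9 0.6]
(0.568, -0.27) [(0.014, 0.8701, 0.5758, -0.2716), (0.019, 0.8188, 0.5735, -0.2716), (0.024, 0.7694, 0.5734, -0.2716), (0.029, 0.7202, 0.568, -0.2716)]
(0.55, -0.392) [(0.014, 0.8458, 0.5524, -0.3951), (0.019, 0.7862, 0.55, -0.3935), (0.024, 0.7349, 0.5516, -0.3936), (0.029, 0.6917, 0.55, -0.3951)]
(0.438, -0.265) [(0.014, 0.9419, 0.4396, -0.2666), (0.019, 0.9098, 0.4395, -0.2674), (0.024, 0.8832, 0.4396, -0.2666), (0.029, 0.8549, 0.438, -0.2666)]
0.53 [0.611 0.171 0.09 ]
0.28 [ 0.642 -0.124  0.09 ]
[ 0.5815387  -0.02537526 -0.04676044] 0.032286039915078835
```

View pics/c.png

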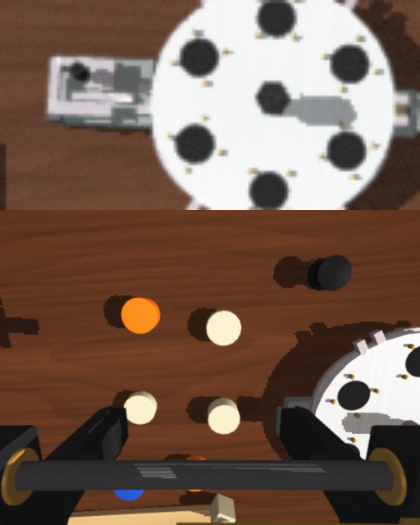

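```bash
python3 - <<'E'
import bl
from w import *
p=shot('scene')
for xy in((.57,-.27),(.55,-.392),(.439,-.266)): print([(f[0],float(f[1])) for f in fitb(p,xy,hs=(.012,.014,.016,.019,.021,.024,.0265,.029,.031))])
def org(p):
    hsv=cv2.cvtColor(p['image'],cv2.COLOR_RGB2HSV); return ((hsv[...,1]>210)&(hsv[...,2]>120)&(abs(hsv[...,0].astype(int)-16)<5)).astype(np.uint8)
bl.pale=org
t=onz(p,(230,298),.015); print(t)
print([(f[0],float(f[1])) for f in fitb(p,t[:2],hs=(.019,.021,.024,.0265,.029,.031,.034))])
t=onz(p,(143,270),.015); print(t)
print([(f[0],float(f[1])) for f in fitb(p,t[:2],hs=(.019,.021,.024,.0265,.029,.031,.034))])
E
```

```text
[(0.012, 0.7919), (0.014, 0.8261), (0.016, 0.8607), (0.019, 0.9071), (0.021, 0.9292), (0.024, 0.9572), (0.0265, 0.9582), (0.029, 0.936), (0.031, 0.9122)]
[(0.012, 0.929), (0.014, 0.963), (0.016, 0.9695), (0.019, 0.9359), (0.021, 0.9093), (0.024, 0.8696), (0.0265, 0.8359), (0.029, 0.8025), (0.031, 0.7824)]
[(0.012, 0.8364), (0.014, 0.8699), (0.016, 0.8996), (0.019, 0.9481), (0.021, 0.9668), (0.024, 0.9431), (0.0265, 0.9044), (0.029, 0.8632), (0.031, 0.836)]
[ 0.66594129 -0.3200223   0.015     ]
[(0.019, 0.9227), (0.021, 0.9348), (0.024, 0.9412), (0.0265, 0.9273), (0.029, 0.8992), (0.031, 0.875), (0.034, 0.8361)]
[ 0.41915073 -0.37423543  0.015     ]
[(0.019, 0.9037), (0.021, 0.929), (0.024, 0.9483), (0.0265, 0.9349), (0.029, 0.9003), (0.031, 0.8753), (0.034, 0.836)]
```

Thicknesses fit as A(0.57,-0.27)=24, C(0.44,-0.266)=19, B(0.55,-0.393)=14, with the 29 mm blank absent. The candidates are the three pale ones; the orange and blue ones are ruled out. Approaching A.

Request:
servo_tool --moves '[[[1, 2.6, 0.6, -2, 0, 0, 0], [1, 2.6, 0.6, -3.5, 0, 0, 0], [1, 2.6, 0.6, -4.5, 0, 0, 0], [1, 2.6, 0.6, -4.5, 0, 0, 0], [1, 0, 0, 0, 0, 0, 0], [1, 0, 0, 0, 0, 0, 0]]]'

```text
clock: 14.45
eef_pos: [0.5635, -0.2666, 0.104]
eef_rot: [0.026, 1.0, 0.0, -0.001]
contact_force: [-0.9, -0.6, 0.9]
finger_gap: 1.0
grasp_force: 0.0
```

```bash
cat > circ.py <<'E'
from w import *
def edge(p,xy,z,r=.023,save=None):
    """fit pale top-face circle of radius r at height z: use mask boundary points, robust"""
    m=pale(p); n,l,st,c=cv2.connectedComponentsWithStats(m); uv=proj(p,[*xy,z])[0]
    i=l[int(uv[1])-8,int(uv[0])] or l[int(uv[1]),int(uv[0])]
    cn=max(cv2.findContours((l==i).astype(np.uint8),0,1)[0],key=cv2.contourArea)[:,0].astype(float)
    W=np.array([onz(p,q,z)[:2] for q in cn])
    return W
E
python3 - <<'E'
from circ import *
state(); p=shot('wrist','w6')
print(proj(p,[.569,-.27,.024]))
hsv=cv2.cvtColor(p['image'],cv2.COLOR_RGB2HSV)
W=edge(p,(.569,-.27),.024); print(W.min(0),W.max(0),len(W))
E
```

```text
t 14.4 pos [ 0.5635 -0.2666  0.104 ] yang 87.0 z [-0.002  0.001 -1.   ] gap 1.0 gf 0.0 F [-0.9 -0.6  0.9]
[[245.45000491 215.27719022]]
[ 0.54744529 -0.29522004] [ 0.59265604 -0.24976682] 185
```

View pics/w6.png

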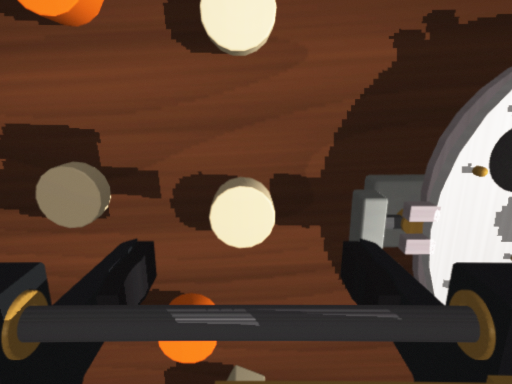

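Request:
servo_tool --moves '[[[1, 0.65, -0.6, -4, 0, 0, 0], [1, 0, 0, -3.5, 0, 0, 0], [1, 0, 0, -2.4, 0, 0, 0], [1, 0, 0, 0, 0, 0, 0], [-1, 0, 0, 0, 0, 0, 0], [-1, 0, 0, 0, 0, 0, 0], [-1, 0, 0, 0, 0, 0, 0], [-1, 0, 0, 0, 0, 0, 0], [-1, 0, 0, 0, 0, 0, 0], [-1, 0, 0, 0, 0, 0, 0], [-1, 0, 0, 0, 0, 0, 0]]]' --grip_force 25

```text
clock: 15.6
eef_pos: [0.5706, -0.2735, 0.0062]
eef_rot: [0.027, 1.0, 0.0, 0.0]
contact_force: [-1.2, 0.6, 4.8]
finger_gap: 0.517
grasp_force: 25.0
```

Request:
servo_tool --moves '[[[-1, 0, 0, 3, 0, 0, 0], [-1, 0, 0, 4.5, 0, 0, 0], [-1, 0, 0, 4.5, 0, 0, 0], [-1, 0, 2, 4.5, 0, 0, 0], [-1, -0.2, 4, 0, 0, 0, 0], [-1, -0.2, 4.5, 0, 0, 0, 0], [-1, -0.2, 4.5, 0, 0, 0, 0], [-1, -0.2, 4.5, 0, 0, 0, 0], [-1, -0.2, 4, 0, 0, 0, 0], [-1, 0, 1.5, 0, 0, 0, 0], [-1, 0, 0, 0, 0, 0, 0], [-1, 0, 0, 0, 0, 0, 0]]]'

```text
clock: 16.8
eef_pos: [0.5602, -0.0258, 0.1704]
eef_rot: [0.028, 1.0, -0.001, -0.0]
contact_force: [0.3, -0.5, -2.1]
finger_gap: 0.512
grasp_force: 25.0
```

```bash
cat > st.py <<'E'
from fit import *
from circ import *
def station(p,c=(.5813,-.0262),yaw=-.0445,thr=70,verbose=True):
    """dark pocket discs seen by the wrist camera -> world positions"""
    g=cv2.cvtColor(p['image'],cv2.COLOR_RGB2GRAY); n,l,st,ce=cv2.connectedComponentsWithStats((g<thr).astype(np.uint8))
    for k in range(6):
        a=yaw+np.pi+k*np.pi/3; X=np.array([c[0]+.09*np.cos(a),c[1]+.09*np.sin(a),.052]); uv=proj(p,X)[0]
        if not(5<uv[0]<507 and 5<uv[1]<300): continue
        i=l[int(uv[1]),int(uv[0])]
        if i==0: print(k,'lit');continue
        cn=max(cv2.findContours((l==i).astype(np.uint8),0,1)[0],key=cv2.contourArea)[:,0].astype(float)
        W=np.array([onz(p,q,.052)[:2] for q in cn],np.float32); (x,y),r=cv2.minEnclosingCircle(W)
        print(k,'pred',np.round(X[:2],4),'seen',round(x,4),round(y,4),'r',round(r,4),'bb',np.round((W.min(0)+W.max(0))/2,4),np.round(W.max(0)-W.min(0),4))
E
python3 - <<'E'
from st import *
s=state(); p=shot('wrist','w7'); station(p)
E
```

```text
t 16.8 pos [ 0.5602 -0.0258  0.1704] yang 86.8 z [-0.001 -0.002 -1.   ] gap 0.512 gf 25.0 F [ 0.3 -0.5 -2.1]
0 pred [ 0.4914 -0.0222] seen 0.4909 -0.0247 r 0.0207 bb [ 0.4907 -0.0248] [0.0406 0.0402]
1 pred [ 0.5329 -0.1021] seen 0.532 -0.1047 r 0.0208 bb [ 0.5322 -0.1051] [0.0407 0.0406]
2 pred [ 0.6228 -0.1061] seen 0.6279 -0.0249 r 0.2698 bb [ 0.5871 -0.0313] [0.3459 0.483 ]
4 pred [0.6297 0.0497] seen 0.6279 -0.0249 r 0.2698 bb [ 0.5871 -0.0313] [0.3459 0.483 ]
5 pred [0.5398 0.0537] seen 0.5398 0.0512 r 0.0207 bb [0.5396 0.051 ] [0.0402 0.0408]
```

View pics/w7.png

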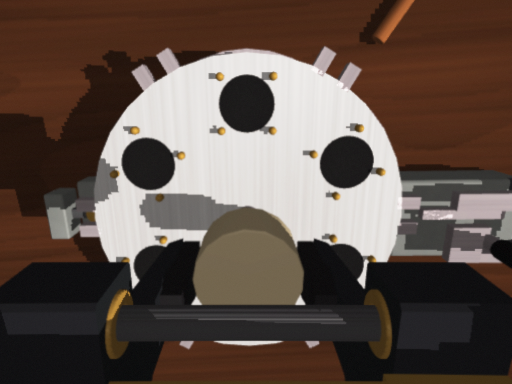

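```bash
cat > held.py <<'E'
from circ import *
from scipy.optimize import minimize
def held(p,h,below):
    """offset (world) of held blank's centre from TCP by silhouette fit above the bar"""
    s=p['s']; T=np.array(s['eef_pos']); hsv=cv2.cvtColor(p['image'],cv2.COLOR_RGB2HSV).astype(int)
    B=(hsv[...,1]>25)&(hsv[...,1]<110)&(hsv[...,0]>15)&(hsv[...,0]<32)&(hsv[...,2]>60)
    win=sil(p,T[0],T[1],T[2]-below,h); win=cv2.dilate(win.astype(np.uint8),np.ones((15,15)))>0
    win[300:]=False; B&=win; best=(0,)
    for dx in np.arange(-.008,.0081,.0005):
        for dy in np.arange(-.004,.0041,.0005):
            M=sil(p,T[0]+dx,T[1]+dy,T[2]-below,h)&win; v=(M&B).sum()/(M|B).sum()
            if v>best[0]: best=(v,dx,dy)
    return np.round(best,4)
E
python3 - <<'E'
from held import *
p=shot('wrist')
for b in(.002,.006,.010): print(b,held(p,.024,b))
E
```

```text
0.002 [ 0.9784 -0.002  -0.0015]
0.006 [ 0.9836 -0.001  -0.0015]
0.01 [ 0.9642  0.     -0.0015]
```

Request:
servo_tool --moves '[[[-1, -2.3, 0.1, 0, 0, 0, 0], [-1, -2.3, 0.1, 0, 0, 0, 0], [-1, -2.3, 0.05, -1, 0, 0, 0], [-1, 0, 0, -3, 0, 0, 0], [-1, 0, 0, -3, 0, 0, 0], [-1, 0, 0, -2, 0, 0, 0], [-1, 0, 0, 0, 0, 0, 0], [-1, 0, 0, 0, 0, 0, 0]]]'

```text
clock: 17.7
eef_pos: [0.4915, -0.0226, 0.0809]
eef_rot: [0.028, 1.0, -0.0, -0.0]
contact_force: [-0.4, 0.6, -0.3]
finger_gap: 0.514
grasp_force: 25.0
```

```bash
python3 - <<'E'
from held import *
state(); p=shot('wrist','w8'); print(held(p,.024,.006))
E
```

```text
t 17.7 pos [ 0.4915 -0.0226  0.0809] yang 86.8 z [-0.    -0.001 -1.   ] gap 0.514 gf 25.0 F [-0.4  0.6 -0.3]
[ 0.9829 -0.001  -0.0015]
```

View pics/w8.png

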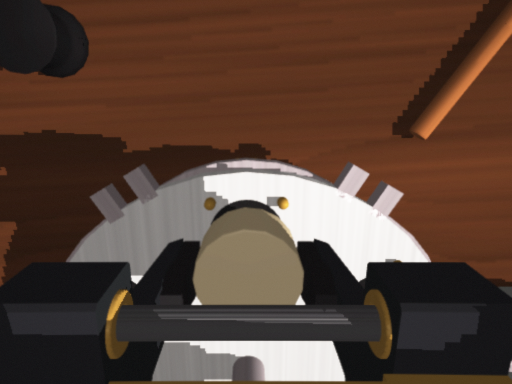

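The blank hangs centred between the outer pins at (209,203) and (283,203). Lowering it.

Request:
servo_tool --moves '[[[-1, 0, -0.05, -1.2, 0, 0, 0], [-1, 0, 0, -0.7, 0, 0, 0], [-1, 0, 0, -0.3, 0, 0, 0], [-1, 0, 0, 0, 0, 0, 0], [-1, 0, 0, 0, 0, 0, 0]]]'

```text
clock: 18.25
eef_pos: [0.4918, -0.0221, 0.0591]
eef_rot: [0.027, 1.0, -0.0, 0.0]
contact_force: [1.5, -1.6, -3.1]
finger_gap: 0.509
grasp_force: 25.0
```

Request:
servo_tool --moves '[[[0.3, 0, 0, 0, 0, 0, 0], [0.5, 0, 0, 0, 0, 0, 0], [0.5, 0, 0, 0, 0, 0, 0], [0.5, 0, 0, 2, 0, 0, 0], [0.5, 0, 0, 4.5, 0, 0, 0], [0.5, 0, 0, 4.5, 0, 0, -1], [0.5, 2.5, -0.1, 0, 0, 0, -1.3], [0.5, 3.5, -0.2, 0, 0, 0, -1.2], [0.3, 2.9, -0.1, 0, 0, 0, -1.2], [0.2, 0, 0, 0, 0, 0, -1.2], [0.2, 0, 0, 0, 0, 0, 0], [0.2, 0, 0, 0, 0, 0, 0]]]'

```text
clock: 19.45
eef_pos: [0.5794, -0.0256, 0.1685]
eef_rot: [0.279, 0.96, -0.0, -0.001]
contact_force: [0.6, 0.2, 0.1]
finger_gap: 0.599
grasp_force: 0.0
```

```bash
python3 - <<'E'
from st import *
state(); p=shot('wrist','w9')
W=edge(p,(.4912,-.0235),.076); print('blank',(W.min(0)+W.max(0))/2,W.max(0)-W.min(0)); station(p)
E
```

```text
t 19.4 pos [ 0.5794 -0.0256  0.1685] yang 57.5 z [-0.001 -0.    -1.   ] gap 0.599 gf 0.0 F [0.6 0.2 0.1]
blank [ 0.57480252 -0.0026541 ] [0.23864538 0.29749042]
0 lit
1 pred [ 0.5329 -0.1021] seen 0.5318 -0.1048 r 0.0208 bb [ 0.5321 -0.1051] [0.0406 0.0407]
2 pred [ 0.6228 -0.1061] seen 0.6385 -0.0577 r 0.2678 bb [ 0.6203 -0.064 ] [0.4934 0.5198]
3 pred [ 0.6712 -0.0302] seen 0.6385 -0.0577 r 0.2678 bb [ 0.6203 -0.064 ] [0.4934 0.5198]
4 pred [0.6297 0.0497] seen 0.6294 0.0471 r 0.0208 bb [0.6296 0.047 ] [0.0407 0.0408]
5 pred [0.5398 0.0537] seen 0.5395 0.0513 r 0.0208 bb [0.5394 0.0511] [0.0409 0.0409]
```

View pics/w9.png

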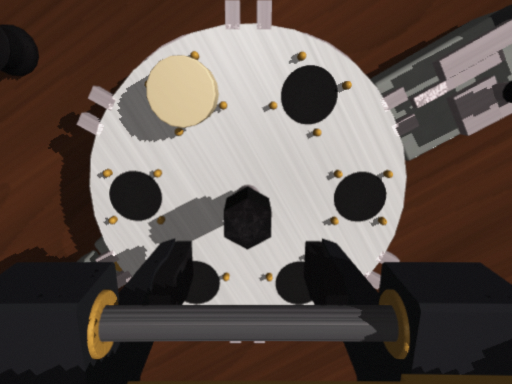

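The blank sits squarely between its pins at (182,91). Turning the knob.

Request:
servo_tool --moves '[[[0.2, 0.2, -0.05, -4, 0, 0, 0], [0.2, 0, 0, -3.8, 0, 0, 0], [0.2, 0, 0, 0, 0, 0, 0], [-1, 0, 0, 0, 0, 0, 0], [-1, 0, 0, 0, 0, 0, 0], [-1, 0, 0, 0, 0, 0, 0], [-1, 0, 0, 0, 0, 0, 0], [-1, 0, 0, 0, 0, 0, 0]]]' --grip_force 30

```text
clock: 20.3
eef_pos: [0.5823, -0.0281, 0.0926]
eef_rot: [0.281, 0.96, -0.001, 0.001]
contact_force: [-2.5, -2.9, 7.1]
finger_gap: 0.336
grasp_force: 30.0
```

Request:
servo_tool --moves '[[[-1, 0, 0, 0, 0, 0, 0.7], [-1, 0, 0, 0, 0, 0, 1], [-1, 0, 0, 0, 0, 0, 1.2], [-1, 0, 0, 0, 0, 0, 1.3], [-1, 0, 0, 0, 0, 0, 1.4], [-1, 0, 0, 0, 0, 0, 1.4], [-1, 0, 0, 0, 0, 0, 1.4], [-1, 0, 0, 0, 0, 0, 1.3], [-1, 0, 0, 0, 0, 0, 1.2], [-1, 0, 0, 0, 0, 0, 0.8], [-1, 0, 0, 0, 0, 0, 0.3], [-1, 0, 0, 0, 0, 0, 0]]]'

```text
clock: 21.5
eef_pos: [0.5824, -0.0273, 0.0926]
eef_rot: [-0.237, 0.972, -0.001, 0.0]
contact_force: [-2.7, -2.2, 7.1]
finger_gap: 0.336
grasp_force: 30.0
```

Request:
servo_tool --moves '[[[-1, 0, 0, 0, 0, 0, 0], [0, 0, 0, 0, 0, 0, 0], [0.2, 0, 0, 0, 0, 0, 0], [0.2, 0, 0, 0, 0, 0, 0], [0.2, 0, 0, 3.8, 0, 0, 0], [0.2, 0, 0, 4, 0, 0, -1], [0.2, 0, 0, 0, 0, 0, -1.2], [0.2, 0, 0, 0, 0, 0, -1.2], [0.2, 0, 0, 0, 0, 0, -1.2], [0.2, 0, 0, 0, 0, 0, -1.4], [0.2, 0, 0, 0, 0, 0, 0], [0.2, 0, 0, 0, 0, 0, 0]]]'

```text
clock: 22.7
eef_pos: [0.5824, -0.026, 0.1687]
eef_rot: [0.021, 1.0, 0.0, 0.0]
contact_force: [-0.2, -0.3, 0.1]
finger_gap: 0.598
grasp_force: 0.0
```

```bash
cat >> st.py <<'E'
def lit(p,c=(.5813,-.0262),yaw=-.0445,h=.024):
    """pockets that hold a pale disc: robust circle by Hough-free fit of warm pale mask"""
    hsv=cv2.cvtColor(p['image'],cv2.COLOR_RGB2HSV).astype(int); B=((hsv[...,1]>28)&(hsv[...,1]<120)&(hsv[...,0]>13)&(hsv[...,0]<34)&(hsv[...,2]>70)).astype(np.uint8)
    n,l,st,ce=cv2.connectedComponentsWithStats(cv2.morphologyEx(B,cv2.MORPH_OPEN,np.ones((5,5))))
    for k in range(6):
        a=yaw+np.pi+k*np.pi/3; X=np.array([c[0]+.09*np.cos(a),c[1]+.09*np.sin(a),.052+h]); uv=proj(p,X)[0].astype(int)
        if not(0<uv[0]<511 and 0<uv[1]<300) or not l[uv[1],uv[0]]: continue
        m=(l==l[uv[1],uv[0]]).astype(np.uint8); cn=max(cv2.findContours(m,0,1)[0],key=cv2.contourArea)[:,0].astype(float)
        W=np.array([onz(p,q,.052+h)[:2] for q in cn]); print('blank in pocket',k,'off',np.round((W.min(0)+W.max(0))/2-X[:2],4),np.round(W.max(0)-W.min(0),4))
E
python3 - <<'E'
from st import *
state(); p=shot('wrist','w10'); station(p); lit(p)
q=shot('top','top3'); lit(q)
E
```

```text
t 22.7 pos [ 0.5824 -0.026   0.1687] yang 87.6 z [ 0.  0. -1.] gap 0.598 gf 0.0 F [-0.2 -0.3  0.1]
0 pred [ 0.4914 -0.0222] seen 0.4909 -0.0249 r 0.0208 bb [ 0.4906 -0.025 ] [0.0408 0.0408]
1 lit
2 pred [ 0.6228 -0.1061] seen 0.6493 -0.0232 r 0.2682 bb [ 0.6085 -0.0283] [0.3389 0.4805]
3 pred [ 0.6712 -0.0302] seen 0.6493 -0.0232 r 0.2682 bb [ 0.6085 -0.0283] [0.3389 0.4805]
4 pred [0.6297 0.0497] seen 0.6493 -0.0232 r 0.2682 bb [ 0.6085 -0.0283] [0.3389 0.4805]
5 pred [0.5398 0.0537] seen 0.5391 0.0516 r 0.0209 bb [0.5393 0.0514] [0.0403 0.0405]
blank in pocket 1 off [-0.0017 -0.0012] [0.0463 0.0525]
blank in pocket 1 off [-0.2603  0.0118] [0.5462 0.3793]
blank in pocket 3 off [-0.0434 -0.0012] [0.2245 0.143 ]
```

The table turned exactly one click. Next is C (19 mm).

Request:
servo_tool --moves '[[[1, -2.4, -4, 0, 0, 0, 0], [1, -2.4, -4, 0, 0, 0, 0], [1, -2.4, -4, 0, 0, 0, 0], [1, -2.4, -4, -1, 0, 0, 0], [1, -2.4, -4, -2.5, 0, 0, 0], [1, -2.3, -4, -3, 0, 0, 0], [1, 0, 0, 0, 0, 0, 0], [1, 0, 0, 0, 0, 0, 0]]]'

```text
clock: 23.6
eef_pos: [0.4421, -0.261, 0.1073]
eef_rot: [0.024, 1.0, 0.0, -0.0]
contact_force: [0.3, -0.3, -0.3]
finger_gap: 1.0
grasp_force: 0.0
```

```bash
python3 - <<'E'
from st import *
state(); p=shot('wrist','w11')
W=edge(p,(.4396,-.266),.019); print((W.min(0)+W.max(0))/2,W.max(0)-W.min(0))
W=edge(p,(.4396,-.266),.024); print((W.min(0)+W.max(0))/2,W.max(0)-W.min(0))
E
```

```text
t 23.6 pos [ 0.4421 -0.261   0.1073] yang 87.3 z [-0.001  0.001 -1.   ] gap 1.0 gf 0.0 F [ 0.3 -0.3 -0.3]
[ 0.43877655 -0.26774486] [0.04989513 0.04596289]
[ 0.43728731 -0.26756136] [0.04883212 0.04498366]
```

Request:
servo_tool --moves '[[[1, -0.15, -0.6, -4, 0, 0, 0], [1, 0, 0, -3.8, 0, 0, 0], [1, 0, 0, -2.5, 0, 0, 0], [1, 0, 0, 0, 0, 0, 0], [-1, 0, 0, 0, 0, 0, 0], [-1, 0, 0, 0, 0, 0, 0], [-1, 0, 0, 0, 0, 0, 0], [-1, 0, 0, 0, 0, 0, 0], [-1, 0, 0, 0, 0, 0, 0], [-1, 0, 0, 0, 0, 0, 0], [-1, 0, 0, 0, 0, 0, 0]]]' --grip_force 25

```text
clock: 24.75
eef_pos: [0.4414, -0.2666, 0.0053]
eef_rot: [0.023, 1.0, -0.0, 0.0]
contact_force: [0.6, 0.1, 5.5]
finger_gap: 0.519
grasp_force: 25.0
```

Request:
servo_tool --moves '[[[-1, 0, 0, 3, 0, 0, 0], [-1, 0, 0, 4.5, 0, 0, 0], [-1, 0, 0, 4, 0, 0, 0], [-1, 0.9, 4, 0, 0, 0, 0], [-1, 0.9, 4.2, 0, 0, 0, 0], [-1, 0.9, 4.2, 0, 0, 0, 0], [-1, 0.9, 4.2, 0, 0, 0, 0], [-1, 0.9, 4.2, 0, 0, 0, 0], [-1, 0.6, 3.55, -2, 0, 0, 0], [-1, 0, 0, -1.5, 0, 0, 0], [-1, 0, 0, 0, 0, 0, 0], [-1, 0, 0, 0, 0, 0, 0]]]'

```text
clock: 25.95
eef_pos: [0.4916, -0.0238, 0.0847]
eef_rot: [0.023, 1.0, -0.001, -0.001]
contact_force: [0.9, 0.5, -1.2]
finger_gap: 0.512
grasp_force: 25.0
```

```bash
python3 - <<'E'
from held import *
state(); p=shot('wrist','w12')
for b in(.004,.006,.008): print(held(p,.019,b))
E
```

```text
t 25.9 pos [ 0.4916 -0.0238  0.0847] yang 87.3 z [-0.002 -0.001 -1.   ] gap 0.512 gf 25.0 F [ 0.9  0.5 -1.2]
[ 0.9829 -0.0015 -0.0015]
[ 0.9766 -0.001  -0.0015]
[ 9.666e-01 -5.000e-04 -1.500e-03]
```

Request:
servo_tool --moves '[[[-1, 0, 0.05, -1.3, 0, 0, 0], [-1, 0, 0, -0.8, 0, 0, 0], [-1, 0, 0, -0.5, 0, 0, 0], [-1, 0, 0, 0, 0, 0, 0], [-1, 0, 0, 0, 0, 0, 0]]]'

```text
clock: 26.5
eef_pos: [0.4923, -0.0226, 0.0591]
eef_rot: [0.023, 1.0, -0.0, 0.0]
contact_force: [-0.3, 0.5, -0.7]
finger_gap: 0.517
grasp_force: 25.0
```

Request:
servo_tool --moves '[[[0.3, 0, 0, 0, 0, 0, 0], [0.5, 0, 0, 0, 0, 0, 0], [0.5, 0, 0, 0, 0, 0, 0], [0.5, 0, 0, 2, 0, 0, 0], [0.5, 0, 0, 4.5, 0, 0, 0], [0.5, 0, 0, 4.5, 0, 0, -1], [0.5, 2.5, -0.1, 0, 0, 0, -1.3], [0.5, 3.5, -0.2, 0, 0, 0, -1.3], [0.3, 2.9, -0.1, 0, 0, 0, -1.2], [0.2, 0, 0, 0, 0, 0, -1.2], [0.2, 0, 0, 0, 0, 0, 0], [0.2, 0, 0, 0, 0, 0, 0]]]'

```text
clock: 27.7
eef_pos: [0.5804, -0.0264, 0.1687]
eef_rot: [0.279, 0.96, -0.0, -0.001]
contact_force: [-0.5, -0.1, 0.2]
finger_gap: 0.604
grasp_force: 0.0
```

```bash
python3 - <<'E'
from st import *
state(); p=shot('wrist','w13'); lit(p,h=.019); lit(p)
E
```

```text
t 27.7 pos [ 0.5804 -0.0264  0.1687] yang 57.5 z [-0.001 -0.    -1.   ] gap 0.604 gf 0.0 F [-0.5 -0.1  0.2]
blank in pocket 0 off [-0.0018 -0.0016] [0.0468 0.0478]
blank in pocket 1 off [-0.002  -0.0021] [0.0482 0.0588]
blank in pocket 0 off [-0.0012 -0.0009] [0.0458 0.0468]
blank in pocket 1 off [-0.0022  0.0002] [0.0472 0.0576]
```

View pics/w13.png

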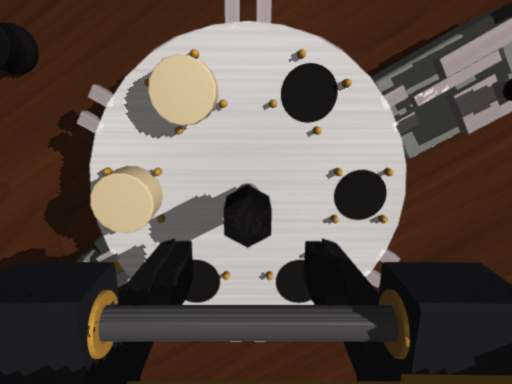

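Both blanks sit squarely at (183,89) and (126,199). Turning one click.

Request:
servo_tool --moves '[[[0.2, 0.15, -0.1, -4, 0, 0, 0], [0.2, 0, 0, -3.8, 0, 0, 0], [0.2, 0, 0, 0, 0, 0, 0], [-1, 0, 0, 0, 0, 0, 0], [-1, 0, 0, 0, 0, 0, 0], [-1, 0, 0, 0, 0, 0, 0], [-1, 0, 0, 0, 0, 0, 0], [-1, 0, 0, 0, 0, 0, 0]]]' --grip_force 30

```text
clock: 28.55
eef_pos: [0.5832, -0.0287, 0.0927]
eef_rot: [0.281, 0.96, -0.001, 0.001]
contact_force: [-2.4, -2.8, 7.3]
finger_gap: 0.339
grasp_force: 30.0
```

Request:
servo_tool --moves '[[[-1, 0, 0, 0, 0, 0, 0.7], [-1, 0, 0, 0, 0, 0, 1], [-1, 0, 0, 0, 0, 0, 1.2], [-1, 0, 0, 0, 0, 0, 1.3], [-1, 0, 0, 0, 0, 0, 1.4], [-1, 0, 0, 0, 0, 0, 1.4], [-1, 0, 0, 0, 0, 0, 1.4], [-1, 0, 0, 0, 0, 0, 1.3], [-1, 0, 0, 0, 0, 0, 1.2], [-1, 0, 0, 0, 0, 0, 0.8], [-1, 0, 0, 0, 0, 0, 0.3], [-1, 0, 0, 0, 0, 0, 0]]]'

```text
clock: 29.75
eef_pos: [0.5832, -0.0268, 0.0927]
eef_rot: [-0.237, 0.972, 0.0, 0.001]
contact_force: [-2.2, 0.5, 7.4]
finger_gap: 0.339
grasp_force: 30.0
```

Request:
servo_tool --moves '[[[-1, 0, 0, 0, 0, 0, 0], [0, 0, 0, 0, 0, 0, 0], [0.2, 0, 0, 0, 0, 0, 0], [0.2, 0, 0, 0, 0, 0, 0], [0.2, 0, 0, 3.8, 0, 0, 0], [0.2, 0, 0, 4, 0, 0, -1], [0.2, 0, 0, 0, 0, 0, -1.2], [0.2, 0, 0, 0, 0, 0, -1.2], [0.2, 0, 0, 0, 0, 0, -1.2], [0.2, 0, 0, 0, 0, 0, -1.4], [0.2, 0, 0, 0, 0, 0, 0], [0.2, 0, 0, 0, 0, 0, 0]]]'

```text
clock: 30.95
eef_pos: [0.5827, -0.0273, 0.1688]
eef_rot: [0.021, 1.0, -0.0, -0.0]
contact_force: [-0.2, 0.0, -0.9]
finger_gap: 0.596
grasp_force: 0.0
```

```bash
python3 - <<'E'
from st import *
state(); p=shot('wrist','w14'); station(p); lit(p,h=.019)
q=shot('top'); print([tuple(map(float,f)) for f in fitb(q,(.55,-.392),hs=(.014,))])
E
```

```text
t 30.9 pos [ 0.5827 -0.0273  0.1688] yang 87.6 z [-0. -0. -1.] gap 0.596 gf 0.0 F [-0.2  0.  -0.9]
0 pred [ 0.4914 -0.0222] seen 0.4909 -0.0248 r 0.0209 bb [ 0.4906 -0.0252] [0.0403 0.0402]
1 lit
2 lit
3 pred [ 0.6712 -0.0302] seen 0.6497 -0.0246 r 0.2683 bb [ 0.6089 -0.0297] [0.339  0.4806]
4 pred [0.6297 0.0497] seen 0.6497 -0.0246 r 0.2683 bb [ 0.6089 -0.0297] [0.339  0.4806]
5 pred [0.5398 0.0537] seen 0.5396 0.0513 r 0.021 bb [0.5391 0.0511] [0.0403 0.0411]
blank in pocket 1 off [-0.0017 -0.0016] [0.0463 0.0511]
blank in pocket 2 off [-0.0042 -0.0048] [0.0504 0.0526]
[(0.014, 0.88, 0.5516, -0.392)]
```

Request:
servo_tool --moves '[[[1, -0.35, -4, 0, 0, 0, 0], [1, -0.35, -4, 0, 0, 0, 0], [1, -0.35, -4, 0, 0, 0, 0], [1, -0.35, -4, 0, 0, 0, 0], [1, -0.35, -4, 0, 0, 0, 0], [1, -0.35, -4, 0, 0, 0, 0], [1, -0.35, -4, -1.4, 0, 0, 0], [1, -0.35, -4, -2.5, 0, 0, 0], [1, -0.4, -4.3, -2.5, 0, 0, 0], [1, 0, 0, 0, 0, 0, 0], [1, 0, 0, 0, 0, 0, 0]]]'

```text
clock: 32.15
eef_pos: [0.5494, -0.3915, 0.1035]
eef_rot: [0.024, 1.0, 0.001, -0.001]
contact_force: [0.7, -0.1, -0.4]
finger_gap: 1.0
grasp_force: 0.0
```

```bash
python3 - <<'E'
import bl,circ
from st import *
def warm(p):
    hsv=cv2.cvtColor(p['image'],cv2.COLOR_RGB2HSV).astype(int); return cv2.morphologyEx(((hsv[...,1]>20)&(hsv[...,1]<110)&(hsv[...,0]>13)&(hsv[...,0]<34)&(hsv[...,2]>60)).astype(np.uint8),cv2.MORPH_OPEN,np.ones((5,5)))
state(); p=shot('wrist','w15')
for f in(bl.pale,warm):
    circ.pale=f
    W=edge(p,(.551,-.392),.014); print(W.min(0),W.max(0),(W.min(0)+W.max(0))/2,W.max(0)-W.min(0))
E
```

```text
t 32.1 pos [ 0.5494 -0.3915  0.1035] yang 87.3 z [-0.002  0.001 -1.   ] gap 1.0 gf 0.0 F [ 0.7 -0.1 -0.4]
[ 0.52643953 -0.41778804] [ 0.57543461 -0.3715699 ] [ 0.55093707 -0.39467897] [0.04899508 0.04621813]
[ 0.41247778 -0.60893408] [ 0.71820981 -0.17872838] [ 0.5653438  -0.39383123] [0.30573203 0.4302057 ]
```

Request:
servo_tool --moves '[[[1, 0.3, -0.2, -4, 0, 0, 0], [1, 0, 0, -3.6, 0, 0, 0], [1, 0, 0, -2.4, 0, 0, 0], [1, 0, 0, 0, 0, 0, 0], [-1, 0, 0, 0, 0, 0, 0], [-1, 0, 0, 0, 0, 0, 0], [-1, 0, 0, 0, 0, 0, 0], [-1, 0, 0, 0, 0, 0, 0], [-1, 0, 0, 0, 0, 0, 0], [-1, 0, 0, 0, 0, 0, 0], [-1, 0, 0, 0, 0, 0, 0]]]' --grip_force 25

```text
clock: 33.3
eef_pos: [0.5538, -0.3926, 0.0053]
eef_rot: [0.023, 1.0, -0.0, 0.0]
contact_force: [-0.8, 0.2, 3.2]
finger_gap: 0.515
grasp_force: 25.0
```

Request:
servo_tool --moves '[[[-1, 0, 0, 3, 0, 0, 0], [-1, 0, 0, 4.5, 0, 0, 0], [-1, 0, 0, 4, 0, 0, 0], [-1, -0.7, 4.1, 0, 0, 0, 0], [-1, -0.7, 4.2, 0, 0, 0, 0], [-1, -0.7, 4.2, 0, 0, 0, 0], [-1, -0.7, 4.2, 0, 0, 0, 0], [-1, -0.7, 4.2, 0, 0, 0, 0], [-1, -0.7, 4.2, 0, 0, 0, 0], [-1, -0.7, 4.2, 0, 0, 0, 0], [-1, -0.7, 4.2, 0, 0, 0, 0], [-1, -0.5, 3.5, 0, 0, 0, 0]]]'

```text
clock: 34.5
eef_pos: [0.4921, -0.0198, 0.1199]
eef_rot: [0.022, 1.0, 0.0, -0.0]
contact_force: [0.1, 0.1, -0.8]
finger_gap: 0.512
grasp_force: 25.0
```

Request:
servo_tool --moves '[[[-1, 0, 0, -2, 0, 0, 0], [-1, 0, 0, -1.3, 0, 0, 0], [-1, 0, 0, 0, 0, 0, 0], [-1, 0, 0, 0, 0, 0, 0]]]'

```text
clock: 34.9
eef_pos: [0.4927, -0.0225, 0.0869]
eef_rot: [0.023, 1.0, -0.0, -0.0]
contact_force: [0.2, -0.3, -1.0]
finger_gap: 0.515
grasp_force: 25.0
```

```bash
python3 - <<'E'
from held import *
state(); p=shot('wrist','w16')
for b in(.002,.004,.006): print(held(p,.014,b))
E
```

```text
t 34.9 pos [ 0.4927 -0.0225  0.0869] yang 87.4 z [-0.  0. -1.] gap 0.515 gf 25.0 F [ 0.2 -0.3 -1. ]
[ 0.9827 -0.003  -0.001 ]
[ 0.9811 -0.002  -0.0015]
[ 0.9706 -0.0015 -0.0015]
```

Request:
servo_tool --moves '[[[-1, 0, -0.05, -1.4, 0, 0, 0], [-1, 0, 0, -0.9, 0, 0, 0], [-1, 0, 0, -0.5, 0, 0, 0], [-1, 0, 0, 0, 0, 0, 0], [-1, 0, 0, 0, 0, 0, 0]]]'

```text
clock: 35.45
eef_pos: [0.4928, -0.0229, 0.059]
eef_rot: [0.023, 1.0, 0.0, 0.0]
contact_force: [-0.4, -0.8, -2.4]
finger_gap: 0.512
grasp_force: 25.0
```

Request:
servo_tool --moves '[[[0.3, 0, 0, 0, 0, 0, 0], [0.5, 0, 0, 0, 0, 0, 0], [0.5, 0, 0, 0, 0, 0, 0], [0.5, 0, 0, 2, 0, 0, 0], [0.5, 0, 0, 4.5, 0, 0, 0], [0.5, 0, 0, 4.5, 0, 0, -1], [0.5, 2.5, -0.1, 0, 0, 0, -1.3], [0.5, 3.5, -0.2, 0, 0, 0, -1.3], [0.3, 2.9, -0.1, 0, 0, 0, -1.2], [0.2, 0, 0, 0, 0, 0, -1.2], [0.2, 0, 0, 0, 0, 0, 0], [0.2, 0, 0, 0, 0, 0, 0]]]'

```text
clock: 36.65
eef_pos: [0.5809, -0.0269, 0.1687]
eef_rot: [0.279, 0.96, -0.0, -0.001]
contact_force: [-0.1, -0.4, -0.9]
finger_gap: 0.598
grasp_force: 0.0
```

```bash
python3 - <<'E'
from st import *
state(); p=shot('wrist','w17'); lit(p,h=.014)
E
```

```text
t 36.6 pos [ 0.5809 -0.0269  0.1687] yang 57.5 z [-0.001 -0.    -1.   ] gap 0.598 gf 0.0 F [-0.1 -0.4 -0.9]
blank in pocket 0 off [-0.0018 -0.0022] [0.0465 0.0475]
blank in pocket 1 off [-0.0016 -0.0032] [0.0476 0.0561]
blank in pocket 2 off [-0.0008  0.003 ] [0.0456 0.0412]
```

View pics/w17.png

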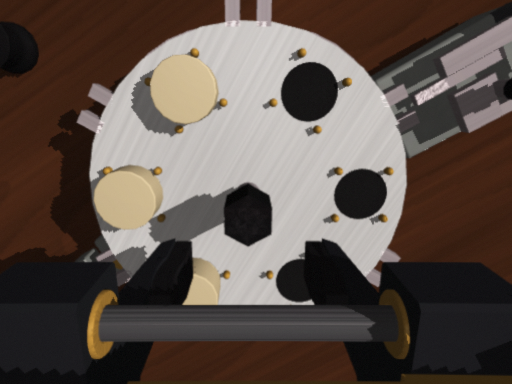

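All three blanks sit squarely in their pockets, at (184,89), (128,198) and (205,280). Making the last turn.

Request:
servo_tool --moves '[[[0.2, 0.15, -0.05, -4, 0, 0, 0], [0.2, 0, 0, -3.8, 0, 0, 0], [0.2, 0, 0, 0, 0, 0, 0], [-1, 0, 0, 0, 0, 0, 0], [-1, 0, 0, 0, 0, 0, 0], [-1, 0, 0, 0, 0, 0, 0], [-1, 0, 0, 0, 0, 0, 0], [-1, 0, 0, 0, 0, 0, 0]]]' --grip_force 30

```text
clock: 37.5
eef_pos: [0.5835, -0.0289, 0.0927]
eef_rot: [0.281, 0.96, -0.001, 0.001]
contact_force: [-1.9, -2.8, 6.3]
finger_gap: 0.337
grasp_force: 30.0
```

Request:
servo_tool --moves '[[[-1, 0, 0, 0, 0, 0, 0.7], [-1, 0, 0, 0, 0, 0, 1], [-1, 0, 0, 0, 0, 0, 1.2], [-1, 0, 0, 0, 0, 0, 1.3], [-1, 0, 0, 0, 0, 0, 1.4], [-1, 0, 0, 0, 0, 0, 1.4], [-1, 0, 0, 0, 0, 0, 1.4], [-1, 0, 0, 0, 0, 0, 1.3], [-1, 0, 0, 0, 0, 0, 1.2], [-1, 0, 0, 0, 0, 0, 0.8], [-1, 0, 0, 0, 0, 0, 0.3], [-1, 0, 0, 0, 0, 0, 0]]]'

```text
clock: 38.7
eef_pos: [0.5836, -0.0267, 0.0927]
eef_rot: [-0.237, 0.971, 0.0, 0.001]
contact_force: [-2.9, 1.0, 6.5]
finger_gap: 0.341
grasp_force: 30.0
```

Request:
servo_tool --moves '[[[-1, 0, 0, 0, 0, 0, 0], [0, 0, 0, 0, 0, 0, 0], [0.2, 0, 0, 0, 0, 0, 0], [0.2, 0, 0, 0, 0, 0, 0], [0.2, 0, 0, 3.8, 0, 0, 0], [0.2, 0, 0, 4, 0, 0, -1], [0.2, 0, 0, 0, 0, 0, -1.2], [0.2, 0, 0, 0, 0, 0, -1.2], [0.2, 0, 0, 0, 0, 0, -1.2], [0.2, 0, 0, 0, 0, 0, -1.4], [0.2, 0, 0, 0, 0, 0, 0], [0.2, 0, 0, 0, 0, 0, 0]]]'

```text
clock: 39.9
eef_pos: [0.5833, -0.0274, 0.1688]
eef_rot: [0.021, 1.0, -0.0, -0.0]
contact_force: [-0.2, -0.0, 0.5]
finger_gap: 0.601
grasp_force: 0.0
```

```bash
python3 - <<'E'
from st import *
state(); p=shot('wrist','w18'); station(p); lit(p,h=.014)
q=shot('top','top4')
for r in landmark_of(q,'lock_grip')[:1]: print(round(r['score'],2),np.round(onz(q,r['at'],.09),3))
E
```

```text
t 39.9 pos [ 0.5833 -0.0274  0.1688] yang 87.6 z [-0. -0. -1.] gap 0.601 gf 0.0 F [-0.2 -0.   0.5]
0 pred [ 0.4914 -0.0222] seen 0.4908 -0.0247 r 0.0208 bb [ 0.4908 -0.0249] [0.0408 0.0408]
1 lit
2 lit
3 lit
4 pred [0.6297 0.0497] seen 0.6502 -0.0247 r 0.2683 bb [ 0.6095 -0.0297] [0.3391 0.4807]
5 pred [0.5398 0.0537] seen 0.5394 0.0514 r 0.021 bb [0.5392 0.0512] [0.0408 0.0411]
blank in pocket 1 off [-0.0015 -0.0025] [0.046  0.0503]
blank in pocket 2 off [-0.0035 -0.0049] [0.0488 0.0525]
blank in pocket 3 off [-0.0117 -0.0045] [0.0345 0.0464]
0.47 [0.617 0.177 0.09 ]
```

Request:
servo_tool --moves '[[[0.2, 0.5, 4, 0, 0, 0, 0], [0.2, 0.5, 4, 0, 0, 0, 0], [0.2, 0.5, 4, 0, 0, 0, 0], [0.2, 0.5, 4, 0, 0, 0, 0], [0.2, 0.7, 3.5, -1, 0, 0, 0], [0.2, 0, 0, -4, 0, 0, 0], [0.2, 0, 0, -4.1, 0, 0, 0], [0.2, 0, 0, 0, 0, 0, 0]]]'

```text
clock: 40.85
eef_pos: [0.6061, 0.1662, 0.0727]
eef_rot: [0.022, 1.0, -0.002, -0.005]
contact_force: [-1.2, -0.6, -0.6]
finger_gap: 0.596
grasp_force: 0.0
```

Request:
servo_tool --moves '[[[-1, 0, 0, 0, 0, 0, 0], [-1, 0, 0, 0, 0, 0, 0], [-1, 0, 0, 0, 0, 0, 0], [-1, 0, 0, 0, 0, 0, 0], [-1, 0, 0, 0, 0, 0, 0], [-1, 0, 0, 0, 0, 0, 0]]]'

```text
clock: 41.45
eef_pos: [0.6109, 0.1662, 0.079]
eef_rot: [0.023, 1.0, -0.001, 0.001]
contact_force: [-0.8, -2.6, 6.6]
finger_gap: 0.174
grasp_force: 30.0
```

Request:
servo_tool --moves '[[[-1, 0.03, 0.8, 0, 0, 0, 0], [-1, 0.03, 0.8, 0, 0, 0, 0], [-1, 0.03, 0.8, 0, 0, 0, 0], [-1, 0, 0, 0, 0, 0, 0], [-1, 0, 0, 0, 0, 0, 0]]]'

```text
clock: 41.95
eef_pos: [0.6121, 0.1841, 0.079]
eef_rot: [0.025, 1.0, -0.005, 0.0]
contact_force: [-0.6, -11.2, 9.5]
finger_gap: 0.171
grasp_force: 30.0
```

Request:
servo_tool --moves '[[[-1, -0.8, 0.04, 0, 0, 0, 0], [-1, -0.8, 0.04, 0, 0, 0, 0], [-1, -0.8, 0.02, 0, 0, 0, 0], [-1, 0, 0, 0, 0, 0, 0], [-1, 0, 0, 0, 0, 0, 0]]]'

```text
clock: 42.45
eef_pos: [0.5914, 0.185, 0.0791]
eef_rot: [0.026, 1.0, -0.004, 0.003]
contact_force: [5.9, -10.4, 5.1]
finger_gap: 0.168
grasp_force: 30.0
```

Request:
servo_tool --moves '[[[-1, 0, -1, 0, 0, 0, 0], [-1, 0.05, -1, 0, 0, 0, 0], [-1, 0.05, -1, 0, 0, 0, 0], [-1, 0.05, -1, 0, 0, 0, 0], [-1, 0, 0, 0, 0, 0, 0], [-1, 0, 0, 0, 0, 0, 0]]]'

```text
clock: 43.05
eef_pos: [0.5903, 0.1514, 0.079]
eef_rot: [0.023, 1.0, -0.0, 0.002]
contact_force: [1.3, -2.9, 6.6]
finger_gap: 0.175
grasp_force: 30.0
```

Almost home. Releasing and retreating.

Request:
servo_tool --moves '[[[-0.3, 0, 0, 0, 0, 0, 0], [0, 0, 0, 0, 0, 0, 0], [0.2, 0, 0, 0, 0, 0, 0], [0.2, 0, 0, 0, 0, 0, 0], [0.2, 0, 0, 3, 0, 0, 0], [0.2, 0, 0, 4.5, 0, 0, 0], [0.2, 0, 0, 4, 0, 0, 0], [0.2, -4, 0, 0, 0, 0, 0], [0.2, -4, 0, 0, 0, 0, 0], [0.2, 0, 0, 0, 0, 0, 0], [0.2, 0, 0, 0, 0, 0, 0], [0.2, 0, 0, 0, 0, 0, 0]]]'

```text
clock: 44.25
eef_pos: [0.51, 0.153, 0.193]
eef_rot: [0.023, 1.0, 0.0, 0.001]
contact_force: [1.0, 0.2, -0.4]
finger_gap: 0.6
grasp_force: 0.0
```

```bash
python3 - <<'E'
from st import *
state(); p=shot('wrist','w19'); q=shot('top','top5'); s=shot('scene')
for v,z in((p,.09),(q,.09),(s,.09)):
    for r in landmark_of(v,'lock_grip')[:1]: print(round(r['score'],2),np.round(onz(v,r['at'],z),3))
for r in landmark_of(q,'sanding_block')[:2]: print('block',round(r['score'],2),np.round(onz(q,r['at'],.01),3))
a=q['image'][140:250,110:320,::-1]; cv2.imwrite('pics/d.png',np.vstack([cv2.resize(a,(504,264),interpolation=2),cv2.resize(p['image'][...,::-1],(504,330))]))
E
```

```text
t 44.2 pos [0.51  0.153 0.193] yang 87.4 z [ 0.002  0.001 -1.   ] gap 0.6 gf 0.0 F [ 1.   0.2 -0.4]
0.9 [0.588 0.148 0.09 ]
0.45 [0.593 0.158 0.09 ]
0.72 [ 0.518 -0.057  0.09 ]
block 0.68 [0.478 0.339 0.01 ]
block 0.32 [ 0.629 -0.113  0.01 ]
```

View pics/d.png

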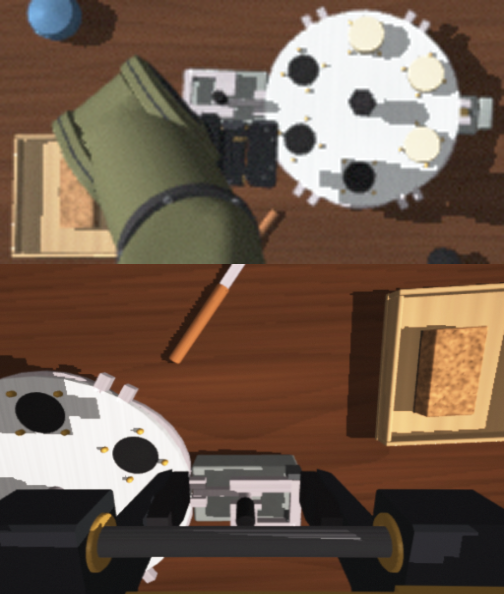

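The handle is back at its home position, wrist reading (0.588,0.148) against (0.587,0.147) at the start. The blanks sit at stations 1 to 3, at (420,143), (427,72) and (365,33), and the block is in the tray.

```bash
python3 -c "
from cell import *
print(hand_in())"
```

```text
the job is handed in; nothing more can be done
None
```

The job is handed in at about 44 s on the robot's clock: the cork block is in the tray, the three blanks (24, 19 and 14 mm; the 29 mm one was absent) sit flat at stations 3, 2 and 1, and the lock pin is home, though `hand_in()` returned no verdict.

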